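# Put the can opener back together and clear up the gadgets

## Robot

A 7-joint arm with a two-finger parallel gripper is mounted at the origin on the work surface. World frame = base frame: x ahead of the robot, y to its left, z up, the work surface at z = 0. Lengths are in m, angles in degrees, forces in N, time in s.
With the tool pointing down it reaches from about 0.425 to 0.925 m from the base axis. Payload 6.8 kg.
Tool frame: the origin (TCP) lies between the finger pads; the fingertips stand 22 mm ahead of it and the grasp point (between the pads) lies 3 mm ahead of it; z points along the fingers, y is the line along which they close (so a half turn about z gives the same grasp; the last joint's range is limited). The gripper opens to 85 mm and grips with 20 to 120 N. Pads are 22 mm wide; open, the fingers measure 114 mm over their backs; the gripper's body (76 mm by 85 mm) begins 54 mm behind the grasp point. The pads swing forward as they close: fully open they stand 13 mm farther back than shut.
Start: joints at [-71.74, 27.33, 1.283, 89.118, -0.659, 63.558, -4.761], TCP at [0.279, 0.614, 0.253] pointing down, gripper open.
Joint ranges: [-169.35, 169.35], [-19.33, 120.38], [-80.79, 83.38], [13.8, 139.57], [-78.32, 258.32], [9.67, 109.79], [-169.56, 169.56]. Speed limits (degrees/s): [136.94, 136.94, 180, 180, 180, 180, 180].

## Interface

Orientations are given as [roll, pitch, yaw] about the fixed x, y, z axes, in that order (R = Rz(yaw) Ry(pitch) Rx(roll)).
In Python, from plant import ctrl gives the robot as it stands.
- The arm moves only by the shell command python3 inch.py [OPENING] [FORCE], which reads ROWS from standard input. ROWS is a JSON list that holds a single list of rows (three levels of brackets), with 1 to 10 rows, each of 6 numbers: dx, dy, dz in shares of 750 mm (1.0 is 750 mm), then a rotation vector rx, ry, rz in shares of 90 degrees (1.0 is 90 degrees); each row is the pose to reach, as a shift and turn from the pose commanded when the command began, along the tool's axes at that moment; what a row does not reach only later rows make up. A row lasts 1/10 s, in which the tool goes at most 0.05 m and 8.59 degrees, less where a joint would pass 70% of its speed; a pose out of reach is approached as far as the arm can. OPENING is the opening from 0.0 (shut) to 1.0 (fully open), set as the command begins (- or left out keeps the last). The fingers move at their own pace and stop on an object; FORCE is the grip in N (left out, the last holds). Time passes only in rows, so rows that do not move let the fingers close. It prints the time, the measured TCP pose, the force, the opening and the grip force at its end. Shift and turn numbers lie between -1 and 1, and a call with a number outside is refused. Input that does not fit is refused with a message, and nothing moves.
- ctrl.sense(): the state, without advancing time (a new reading comes with each control period).
- ctrl.grab_frame(name): name is "side" or "top"; returns the picture (400x640x3 uint8, red, green, blue); there is no depth.
- ctrl.camera_info(name): a dict with "vertical_fov" (degrees; the focal length in pixels is half the picture's height over the tangent of half this angle, whatever the lens; pixels are square), "cx", "cy" (the principal point, pixels), "position" and "rotation" of the camera in the world. Camera axes: x right, y up, looking along -z (the intrinsics and any distortion apply to the point x, -y, -z); pixel columns grow to the right and rows downward; lengths in m; the calibration is good to about 2 mm. A picture is of the moment at which its call begins. camera_info takes no time and is no camera call.
- ctrl.sign_off(): hands the job in; it is judged then, once.
The state is a dict: "time": time; "joint_pos": joint angles; "joint_vel": joint speeds; "joint_torque": joint torques, N m; "ee_pos": TCP position; "eef_rot": TCP orientation; "ft_force": force on the tool from outside, world axes, zero at the start; "wrist_torque": the same for the moment, N m; "finger_gap": opening from 0.0 (shut) to 1.0 (fully open); "gripper_force": force on a finger pad.
Only numpy, scipy, OpenCV 4.12 (cv2) and the standard library are available. Lean on these libraries where they do the work, as an engineer would, in place of code of your own. Each camera call takes 0.05 s, during which the arm holds its last target. There are 200 camera calls.

## Task

Swing the lock lever on top of the green electric can opener wide open, clear of its channel. Then feel about on the floor of the deep brown gadget box for the loose cutter head, take it out, and slide it, toothed wheel first, along that channel until it is fully home, swing the lever right across to lock it and, only once it is locked, try the rocker switch: on, then off again. Then tidy all the gadgets lying about (corkscrew, can opener, lid lifter, bottle opener, whichever are there) into the gadget box, lying flat below its rim, and do not knock the other kitchen things about.

Things in the scene. Friction and masses are not known exactly. Their poses are not given: they have to be found in the camera images.
- box: Open-topped opaque brown gadget box, fixed, 260 (its x) x 200 (y) x 60 mm high; walls and floor 5 mm thick, inside 250 x 190 mm. Origin: centre of the underside. Two brown round bosses, 24 mm across, top 15 mm above the counter, are moulded to its floor at x = +-108 mm, y = 0 and do not come out; at the start the cutter head is the only loose thing in it.
- cutter: Loose cutter head, about 0.12 kg, starts upright on the box floor: steel plate 64 (its x) x 46 (y) x 8 mm; on its middle an upright white grip fin 40 (x) x 14 (y) mm, top 55 mm above the underside; a dark toothed wheel, 18 mm across, 8 wide, at the fin's +x end. Origin: centre of the underside. Take it by the fin, fingers closing along its y.
- wheel (a point): Centre of the cutter head's toothed wheel: 24 mm along the cutter's +x from its origin, 20 mm up. This end goes into the channel first.
- opener: Avocado-green electric can opener, fixed, 170 (its x) x 180 (y) mm, flat deck 110 mm above the counter. Origin: centre of the underside; -x side roughly faces the robot. On the deck a steel channel along x takes the cutter's plate: 50 mm between 16 mm high walls, x = -2 to +62, open to -x; lips leave 11 mm height for the plate and a 40 mm slot for the fin. Low stop and 40 mm post at its end.
- landing (a point): Point on the bare deck in front of the channel, opener x = -42, y = 0, z = 110 mm: set the cutter's origin down here, wheel to +x, then push it level 72 mm to +x, to the stop. Flared guide walls, 16 mm high, widen the mouth to about 75 mm from x = -2 to -33 mm. Bare deck ends at x = -85 mm.
- seat (a point): Where the cutter head's origin is when it is fully home against the stop: on the deck, opener x = +30, y = 0, z = 110 mm; axes as the opener's.
- lever_pivot (a point): Pivot axis (vertical) of the lock lever, opener x = +1, y = +48, z = 128 mm (underside of the arm).
- lever_knob (a point): Top of the red upright round knob (14 mm across, standing 28 mm above the arm, top 54 mm above the deck) at the end of the lock lever, 75 mm from the pivot. It moves with the lever.
- lever (a joint): Lock lever, arm 12 mm wide, 18 to 26 mm above the deck. rad, counter-clockwise from above: 0 = open, pointing to opener -x and 0.3 rad outward to +y; 1.87 = locked (end stop), pointing to -y across the channel, 3 mm in front of the fin of a head that is home (blocked if it is not). About 1 N at the knob moves it; stays where left. Starts at 0.9 to 1.6.
- rocker (a joint): Chunky white rocker switch on the deck, 46 (opener x) x 28 (y) mm, centred at opener x = +25, y = -64 mm. rad: 0 = off (its +x end up), 0.4 = on (its +x end pushed down, -x end up). About 4 N at an end turns it; it stays where left.
- rocker_on (a point): Point to push straight down to switch on: top face of the rocker 18 mm from its axis toward the opener's +x (has a red mark); about 20 mm above the deck when off, 13 mm when on.
- rocker_off (a point): Point to push straight down to switch off: top face of the rocker 18 mm from its axis toward the opener's -x; about 20 mm above the deck when on, 13 mm when off.
- corkscrew: Corkscrew with a straight brown resin handle 90 (x) x 24 (y) x 22 mm high and a steel worm running on in line to x = +90 mm; origin under the middle of the handle. Lies along its own x, origin on its underside at the point named. May be absent (None).
- can_opener: Red-handled hand can opener, closed, 140 (x) x 34 (y) x 14 mm, steel head at the +x end with a cross key 26 mm high at x = +52 mm; origin under its middle. Lies along its own x, origin on its underside at the point named. May be absent (None).
- lid_lifter: Chrome lid lifter, a bar 130 (x) x 16 (y) x 14 mm with a 30 mm wide blade from x = +42 to +70 mm; origin under the middle of the bar. Lies along its own x, origin on its underside at the point named. May be absent (None).
- bottle_opener: Orange plastic bottle opener, handle x = -55 to +25 mm, 26 wide (y), 16 mm high, then a loop head 38 mm wide to x = +64 mm; origin under a point 15 mm to +x of the handle's middle. Lies along its own x, origin on its underside at the point named. May be absent (None).
- pepper_tin: Bystander, leave alone: squat red tin, 36 mm across, 35 mm high, in the middle of the counter among the gadgets. Origin: underside.
- salt: Bystander, leave alone: white salt jar, 44 mm across, 70 mm high. Origin: underside.
- mustard: Bystander, leave alone: amber mustard jar, 48 mm across, 75 mm high. Origin: underside.
- soup: Bystander, leave alone: red soup can, 68 mm across, 110 mm high. Origin: underside.
- pickles: Bystander, leave alone: green pickle jar, 76 mm across, 120 mm high. Origin: underside.
- mug: Bystander, leave alone: mustard-yellow mug, 82 mm across, 90 mm high. Origin: underside.
- beans: Bystander, leave alone: yellow bean can, 74 mm across, 100 mm high. Origin: underside.

How it is judged:
By the outcome, as a careful person would: the job done as asked, in the order asked, and still so for the second after the job is handed in, with the robot touching nothing.
Of corkscrew, can_opener, lid_lifter, bottle_opener only 2 to 4 are there at a start; the rules pass over those that are not, and their reading is None.
At some moment in a run one of corkscrew, can_opener, lid_lifter, bottle_opener may be knocked a few centimetres aside while the robot is not near it.
It also fails if it takes over 210 s, if anything falls off the work surface, if the arm or the gripper's body presses on something with over 40 N, if the wrist force passes 120 N, or if a joint passes its speed limit or range.

## Working session

There is one attempt and no reset: what is moved stays moved. The work goes in short steps, Python scripts to look and compute and a shell command to move; the robot and the scene stay as the last step left them, time stands still between calls to the robot, and variables do not carry over. Pictures are saved under pics/ and viewed, at most 14 in all, crops included, and the job is handed in when it is done.

```bash
ls; mkdir -p pics
python3 - <<'E'
from plant import ctrl
import cv2
for n in("side","top"):
    i=ctrl.camera_info(n);print(n,i)
    cv2.imwrite(f"pics/{n}0.png",ctrl.grab_frame(n)[:,:,::-1])
s=ctrl.sense();print(s)
E
```

```text
inch.py
pics
plant.py
  5 inch.py
  3 plant.py
  8 total
side {'vertical_fov': 42.71074395665672, 'cx': 324.0569136186364, 'cy': 191.70771874522617, 'position': array([-0.19176844, -0.80354074,  0.76078485]), 'rotation': array([ 59.63324954,   0.77854972, -43.71501939])}
top {'vertical_fov': 42.34022132435881, 'cx': 322.415515179423, 'cy': 193.02592528502413, 'position': array([ 0.33999318, -0.02564552,  1.60891387]), 'rotation': array([ 7.91028893e+00, -6.16129561e-02, -9.14409363e+01])}
{'time': 0.1, 'joint_pos': array([-71.74103393,  27.372153  ,   1.28069634,  89.17231997,
        -0.65923396,  63.55843671,  -4.75996931]), 'joint_vel': array([ 0.0376869 , -0.18491987,  0.04839198, -0.19121952, -0.0603428 ,
        0.01043737,  0.03888767]), 'joint_torque': array([ 5.05067990e-03, -5.97753096e+01,  1.61417004e+00, -2.81952864e+01,
        1.29208207e-02,  5.08877172e-03, -2.32608522e-05]), 'ee_pos': array([0.27921513, 0.6139948 , 0.2524127 ]), 'eef_rot': array([-1.79904692e+02,  6.93968167e-03,  1.55549182e+02]), 'ft_force': array([0.19927062, 0.07027823, 0.50892001]), 'wrist_torque': array([-0.00273684,  0.0257876 , -0.03966903]), 'gripper_force': 0.0, 'finger_gap': 1.0057041753680647}
```

View pics/side0.png

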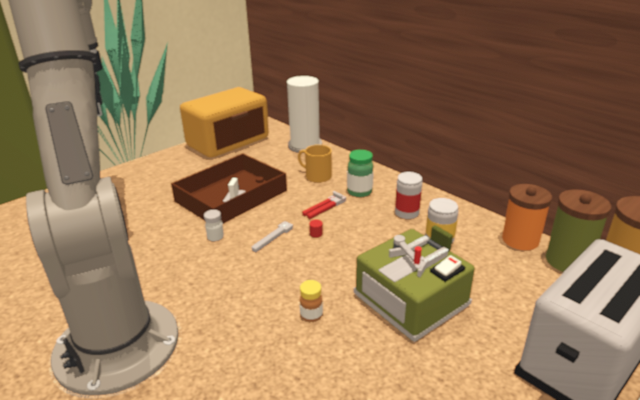

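View pics/top0.png

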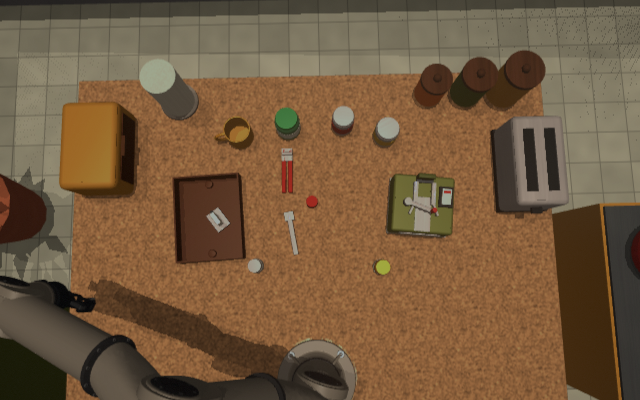

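The side view shows the box around (230,190) with the white fin at (233,187), the opener at (415,275), the can opener at (325,205) and the lid lifter at (272,236). In the top view they are at (209,218), (421,205), (287,171) and (291,232). There's no corkscrew or bottle opener.

```bash
cat > h.py <<'E'
import numpy as np, cv2
from scipy.spatial.transform import Rotation as R
from plant import ctrl
def cam(n):
    i=ctrl.camera_info(n); return 200/np.tan(np.radians(i["vertical_fov"]/2)),i["cx"],i["cy"],np.array(i["position"]),R.from_euler("xyz",i["rotation"],degrees=True).as_matrix()
def ray(n,u,v):
    f,cx,cy,p,M=cam(n); return p,M@np.array([(u-cx)/f,-(v-cy)/f,-1.])
def plane(n,u,v,z):
    p,d=ray(n,u,v); return p+d*(z-p[2])/d[2]
def proj(n,P):
    f,cx,cy,p,M=cam(n); q=M.T@(np.asarray(P)-p); return np.array([cx+f*q[0]/-q[2],cy-f*q[1]/-q[2]])
def tri(uvs,uvt):
    (p1,d1),(p2,d2)=ray("side",*uvs),ray("top",*uvt)
    A=np.c_[d1,-d2]; t=np.linalg.lstsq(A,p2-p1,rcond=None)[0]
    a,b=p1+t[0]*d1,p2+t[1]*d2; return (a+b)/2,np.linalg.norm(a-b)
def grab(n,name=None):
    im=ctrl.grab_frame(n)[:,:,::-1].copy()
    if name: cv2.imwrite(f"pics/{name}.png",im)
    return im
def crop(im,x0,y0,w,h,k): return cv2.resize(im[y0:y0+h,x0:x0+w],None,fx=k,fy=k,interpolation=cv2.INTER_CUBIC)
def tool(dst,src=None):
    "world shift -> tool axes"
    s=ctrl.sense(); M=R.from_euler("xyz",s["eef_rot"],degrees=True).as_matrix()
    return M.T@(np.asarray(dst)-s["ee_pos"])
def blob(im,lo,hi,roi):
    x,y,w,h=roi; m=cv2.inRange(cv2.cvtColor(im[y:y+h,x:x+w],cv2.COLOR_BGR2HSV),lo,hi)
    cs=cv2.findContours(m,cv2.RETR_EXTERNAL,cv2.CHAIN_APPROX_NONE)[0]
    c=max(cs,key=cv2.contourArea); k=np.zeros_like(m); cv2.drawContours(k,[c],-1,255,-1); k&=m
    ys,xs=np.nonzero(k); r=cv2.minAreaRect(np.c_[xs,ys].astype(np.float32))
    return np.array([xs.mean()+x,ys.mean()+y]),len(xs),((r[0][0]+x,r[0][1]+y),r[1],r[2])
E
python3 - <<'E'
from h import *
t=cv2.imread("pics/top0.png");s=cv2.imread("pics/side0.png")
a=np.hstack([crop(t,382,165,80,75,5),crop(s,350,225,130,122,3)[:,:390]][:1]+[cv2.resize(s[225:340,350:475],(400,375))])
b=np.hstack([crop(t,168,165,80,105,2)[:210,:160],crop(t,268,140,60,120,2)[:210],crop(s,165,150,130,75,2)[:210]][0:1]) if 0 else np.hstack([crop(t,165,165,85,105,2),cv2.resize(s[150:220,165:290],(375,210)),crop(t,270,142,50,105,2)])
b=np.pad(b,((0,0),(0,800-b.shape[1]),(0,0)))
cv2.imwrite("pics/c1.png",np.vstack([a,b]))
E
```

```text
(no output)
```

View pics/c1.png

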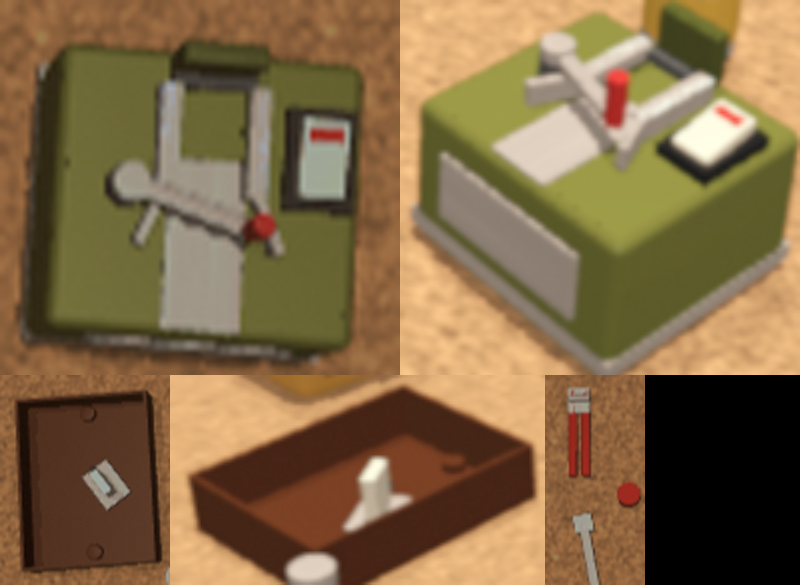

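The composite shows the opener with the lever across the channel mouth (pivot at crop (130,183), knob at (262,227)) and the rocker at (325,160) with its red mark at +x. The cutter stands upright in the box. Next I'll fit the poses.

```bash
cat > m1.py <<'E'
from h import *
from scipy.optimize import least_squares
T=lambda x,y:("top",382+(x+.5)/5-.5,165+(y+.5)/5-.5)
S=lambda x,y:("side",350+(x-400+.5)/3.2-.5,225+(y+.5)/3.261-.5)
C=[(-.085,.09),(.085,.09),(.085,-.09),(-.085,-.09)]
obs=[(c,.11,T(*p)) for c,p in zip(C,[(46,330),(60,44),(363,67),(353,350)])]+[(c,.11,S(*p)) for c,p in zip(C,[(420,103),(597,10),(797,155),(610,258)])]
obs+=[((.001,.048),.138,T(130,183)),((.001,.048),.138,S(558,40)),((.025,-.064),.125,T(324,158))]
pt=np.array([plane(*o[2],o[1])[:2] for o in obs]); loc=np.array([o[0] for o in obs])
def W(q,l): c,s=np.cos(q[2]),np.sin(q[2]); return q[:2]+l@np.array([[c,s],[-s,c]])
r=least_squares(lambda q:(W(q,loc)-pt).ravel(),[.6,-.2,0],loss="soft_l1",f_scale=.003)
print("opener",r.x,np.degrees(r.x[2])); print(np.round(1e3*(W(r.x,loc)-pt),1).tolist())
q=r.x
k,e=tri(S(618,76)[1:],T(262,225)[1:]);print("knob",k,e)
pv=W(q,np.array([[.001,.048]]))[0];d=k[:2]-pv;print("pivot",pv,"len",np.hypot(*d),"lever",np.arctan2(d[1],d[0])-q[2]-(np.pi-.3))
for n,l in dict(landing=(-.042,0),seat=(.03,0),on=(.043,-.064),off=(.007,-.064)).items():print(n,W(q,np.array([l]))[0])
np.save("q.npy",q)
t=cv2.imread("pics/top0.png");s=cv2.imread("pics/side0.png")
cv2.imwrite("pics/c2.png",np.hstack([crop(t,200,200,36,36,10),crop(s,218,172,36,36,10)]))
E
python3 m1.py
```

```text
opener [ 0.50765848 -0.32550215 -0.10871069] -6.228663472272137
[[-0.2, 1.3], [0.6, -1.6], [-0.7, -2.8], [-3.7, -0.2], [-0.7, 5.2], [4.7, 2.6], [21.2, 6.2], [5.9, -0.8], [-0.6, -1.7], [-4.5, -3.0], [-2.2, -0.3]]
knob [ 0.48601311 -0.3451782   0.16349271] 0.0005987225901045726
pivot [ 0.51386042 -0.277894  ] len 0.07281920321760983 lever -4.6960891418181525
landing [ 0.46590642 -0.32094529]
seat [ 0.53748139 -0.32875705]
on [ 0.54346086 -0.39378971]
off [ 0.50767337 -0.38988383]
```

View pics/c2.png

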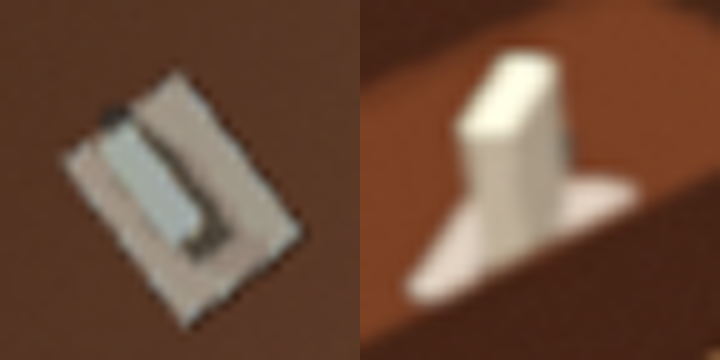

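The wheel's dark end is at (115,117) in the left crop, towards the world +x+y side. The side view agrees, with the dark spot on the far side of the fin. The lever reads about 1.59 rad and the knob height of 163.5 mm fits the expected 164. Next come the cutter, box and gadgets.

```bash
cat > m2.py <<'E'
from h import *
t=cv2.imread("pics/top0.png");s=cv2.imread("pics/side0.png")
Z=lambda x,y:(200+(x+.5)/10-.5,200+(y+.5)/10-.5)
fin=np.array([plane("top",*Z(*p),.06) for p in [(105,140),(128,122),(205,220),(180,247)]])
pl=np.array([plane("top",*Z(*p),.013) for p in [(65,157),(180,70),(302,232),(185,328)]])
for n,a in(("fin",fin),("plate",pl)):
    d=(a[0]+a[1]-a[2]-a[3])/2;print(n,a.mean(0)[:2],"L",np.hypot(*d[:2]),"W",np.hypot(*(a[0]-a[1])[:2]),"ang",np.degrees(np.arctan2(d[1],d[0])))
Sz=lambda x,y:(218+(x-360+.5)/10-.5,172+(y+.5)/10-.5)
print("fin top tri",tri(Sz(507,95),Z(155,183)))
B=lambda x,y:(165+(x+.5)/2-.5,165+(y-375+.5)/2-.5)
b=np.array([plane("top",*B(*p),.06)[:2] for p in [(15,402),(152,391),(162,565),(22,572)]])
print("box",b.mean(0),np.linalg.norm(b-np.roll(b,1,0),axis=1),[np.degrees(np.arctan2(*(v[::-1]))) for v in (b[0]-b[3],b[1]-b[2],b[0]-b[1],b[3]-b[2])])
def rep(n,roi,lo,hi,z):
    c,N,r=blob(t,lo,hi,roi); bx=cv2.boxPoints(r); w=np.array([plane("top",*p,z)[:2] for p in bx])
    e=[np.linalg.norm(w[1]-w[0]),np.linalg.norm(w[2]-w[1])];d=(w[1]-w[0]) if e[0]>e[1] else w[2]-w[1]
    print(n,"c",plane("top",*c,z)[:2],"rect",w.mean(0),e,"ang",np.degrees(np.arctan2(d[1],d[0]))%180,N)
rep("red",(275,140,25,60),(0,150,60),(12,255,255),.014)
rep("pepper",(302,190,22,22),(0,150,60),(12,255,255),.035)
rep("lifter",(278,205,30,55),(0,0,90),(180,70,255),.012)
rep("openerhead",(275,140,25,40),(0,0,90),(180,70,255),.014)
for n,p,z in(("salt",(254,266),.07),("mustard",(383,267),.075),("soup",(343,114),.11),("pickles",(287,117),.12),("mug",(237,128),.09),("beans",(387,127),.1)):print(n,plane("top",*p,z)[:2])
cv2.imwrite("pics/c3.png",np.hstack([crop(t,272,142,48,116,5)]+[cv2.resize(s[185:255,245:355],(550,350)).copy() if 0 else np.vstack([crop(s,245,185,110,70,5),np.zeros((230,550,3),np.uint8)])]))
E
python3 m2.py
```

```text
fin [0.48807274 0.29212063] L 0.03897460416317992 W 0.00868274217070956 ang 36.07774728759873
plate [0.48789076 0.29292875] L 0.06470615030100454 W 0.04420453884589403 ang 35.52900969980043
fin top tri (array([0.48657362, 0.29264252, 0.06045846]), np.float64(0.0028674205538232324))
box [0.48783763 0.31126714] [0.25680865 0.20847592 0.26347683 0.20798518] [np.float64(3.1680267645178897), np.float64(3.0398601754695798), np.float64(93.23883445997629), np.float64(91.40195125301486)]
red c [0.61747599 0.08736958] rect [0.61539766 0.08760679] [np.float64(0.015722999556910918), np.float64(0.10160809268111282)] ang 179.11502074077578 182
pepper c [0.53437158 0.00124978] rect [0.53318486 0.00132185] [np.float64(0.03382708971091218), np.float64(0.04020096293852692)] ang 178.6417505733663 134
lifter c [0.45005092 0.06643407] rect [0.4419803  0.06160149] [np.float64(0.02857334670534706), np.float64(0.13353396602462822)] ang 12.964018041710432 240
openerhead c [0.68605768 0.07630227] rect [0.68681134 0.07552481] [np.float64(0.031557786056433564), np.float64(0.041784093480193844)] ang 179.02342870143275 107
salt [0.34146613 0.17456487]
mustard [ 0.32901061 -0.20523121]
soup [ 0.7854235  -0.10011455]
pickles [0.77739187 0.06701549]
mug [0.75569991 0.22045094]
beans [ 0.74485325 -0.23150359]
```

View pics/c3.png

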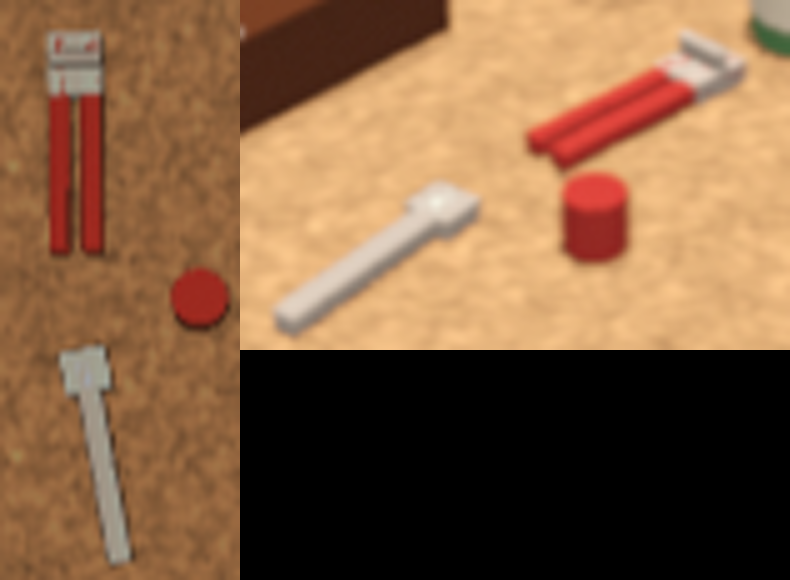

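Can opener: head at (75,62) in the left crop, handles running down to y=250. Lid lifter: blade at (85,370), tail at (120,560). Pepper tin: (200,297). All the sizes agree with those given. First move: the lever.

Careful with the scale: shifts go in shares of 750 mm and turns go in shares of 90 degrees. That gives: -0.373 m is -0.4973, -0.285 m is -0.38, 65.45 degrees is 0.7272.

```bash
echo '[[[-0.4973, -0.38, -0.0267, 0, 0, 0.7272], [-0.4973, -0.38, -0.0267, 0, 0, 0.7272], [-0.4973, -0.38, -0.0267, 0, 0, 0.7272], [-0.4973, -0.38, -0.0267, 0, 0, 0.7272], [-0.4973, -0.38, -0.0267, 0, 0, 0.7272], [-0.4973, -0.38, -0.0267, 0, 0, 0.7272], [-0.4973, -0.38, -0.0267, 0, 0, 0.7272], [-0.4973, -0.38, -0.0267, 0, 0, 0.7272], [-0.4973, -0.38, -0.0267, 0, 0, 0.7272], [-0.4973, -0.38, -0.0267, 0, 0, 0.7272]]]' | python3 inch.py 0.5 20
python3 -c "
from h import *
s=ctrl.sense();print(s['ee_pos'],s['eef_rot'],tool([.486,-.345,.25]))"
```

```text
time: 1.1
ee_pos: [0.5029, 0.1949, 0.2736]
eef_rot: [179.9, 0.1, 89.7]
ft_force: [-0.2, 0.4, 0.2]
finger_gap: 0.502
gripper_force: 0.0
[0.50290502 0.19493893 0.27359434] [1.79943182e+02 9.13762102e-02 8.96989820e+01] [-0.53998197 -0.01409234  0.02444158]
```

Scaled: -0.54 m is -0.72, -0.44 m is -0.5867, 0.3 degrees is 0.0033.

```bash
echo '[[[-0.5867, -0.016, 0.0267, 0, 0, 0], [-0.5867, -0.016, 0.0267, 0, 0, 0], [-0.5867, -0.016, 0.0267, 0, 0, 0], [-0.5867, -0.016, 0.0267, 0, 0, 0], [-0.5867, -0.016, 0.0267, 0, 0, 0], [-0.5867, -0.016, 0.0267, 0, 0, 0], [-0.5867, -0.016, 0.0267, 0, 0, 0], [-0.72, -0.0187, 0.032, 0, 0, 0.0033], [-0.72, -0.0187, 0.032, 0, 0, 0.0033], [-0.72, -0.0187, 0.032, 0, 0, 0.0033]]]' | python3 inch.py
echo '[[[0, 0, 0, 0, 0, 0], [0, 0, 0.04, 0, 0, 0], [0, 0, 0.08, 0, 0, 0], [0, 0, 0.1067, 0, 0, 0], [0, 0, 0.1067, 0, 0, 0]]]' | python3 inch.py
python3 -c "
from h import *
s=ctrl.sense();print(s['ee_pos'],s['eef_rot'],tool([.486,-.345,.163]))
cv2.imwrite('pics/d1.png',np.hstack([crop(grab('top'),382,165,80,80,5),crop(grab('side'),360,205,100,100,4)]))"
```

```text
time: 2.1
ee_pos: [0.4884, -0.3004, 0.2507]
eef_rot: [-180.0, -0.0, 89.8]
ft_force: [1.1, 0.4, 0.3]
finger_gap: 0.501
gripper_force: 0.0
time: 2.6
ee_pos: [0.487, -0.2972, 0.1681]
eef_rot: [-179.7, -0.1, 89.8]
ft_force: [0.1, 0.1, -0.3]
finger_gap: 0.502
gripper_force: 0.0
[ 0.48701563 -0.29715275  0.16814921] [-1.79678745e+02 -1.41523645e-01  8.98171190e+01] [-0.04786283 -0.00083468  0.00503576]
```

View pics/d1.png

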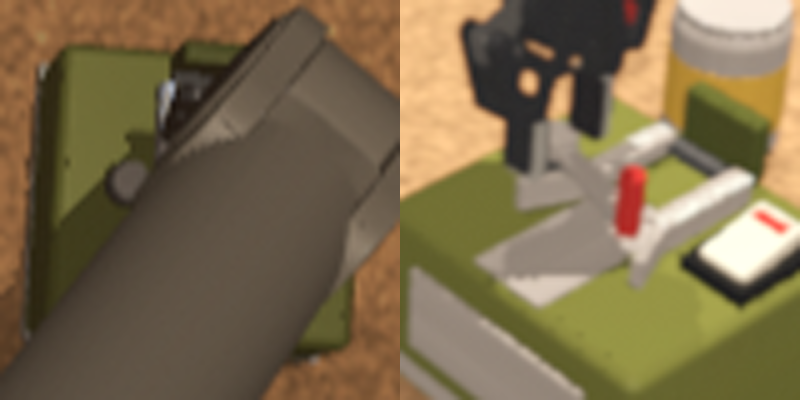

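The arm stopped about 48 mm short in y, with the fingers straddling the lever arm. Nothing was touched. I'll slide along to the knob, then close.

Scaled: -0.048 m is -0.064, 0.005 m is 0.0067.

```bash
echo '[[[-0.0267, -0.0013, 0, 0, 0, 0], [-0.064, -0.0013, 0.004, 0, 0, 0], [-0.064, -0.0013, 0.0067, 0, 0, 0], [-0.064, -0.0013, 0.0067, 0, 0, 0]]]' | python3 inch.py
echo '[[[0, 0, 0, 0, 0, 0], [0, 0, 0, 0, 0, 0], [0, 0, 0, 0, 0, 0], [0, 0, 0, 0, 0, 0], [0, 0, 0, 0, 0, 0]]]' | python3 inch.py 0 20
python3 - <<'E'
from h import *
q=np.load("q.npy");pv=np.array([.51386,-.277894]);s=ctrl.sense();p=s["ee_pos"];d=p[:2]-pv
print(p,np.hypot(*d),np.degrees(np.arctan2(d[1],d[0]))%360, s["ft_force"])
for a in(230,210,190,170,156.5):
    w=pv+.075*np.array([np.cos(np.radians(a)),np.sin(np.radians(a))]);print(a,tool([*w,p[2]]).round(3))
E
```

```text
time: 3.1
ee_pos: [0.4878, -0.3474, 0.1671]
eef_rot: [179.9, 0.0, 89.7]
ft_force: [0.1, 0.9, 0.6]
finger_gap: 0.5
gripper_force: 0.0
time: 3.6
ee_pos: [0.4881, -0.346, 0.1663]
eef_rot: [180.0, -0.0, 89.8]
ft_force: [0.9, 2.8, 4.4]
finger_gap: 0.151
gripper_force: 20.6
[ 0.48814666 -0.34596179  0.16634044] 0.07276263145677754 249.30540394585 [0.87160168 2.76897893 4.38722807]
230 [ 0.011 -0.023 -0.   ]
210 [ 0.03  -0.039  0.   ]
190 [ 0.055 -0.048  0.   ]
170 [ 0.081 -0.048  0.   ]
156.5 [ 0.098 -0.043  0.   ]
```

Scaled: 0.1 m is 0.1333, 0.098 m is 0.1307.

```bash
echo '[[[0.0067, -0.0173, 0, 0, 0, 0], [0.0147, -0.0307, 0, 0, 0, 0], [0.0267, -0.0427, 0, 0, 0, 0], [0.04, -0.052, 0, 0, 0, 0], [0.056, -0.06, 0, 0, 0, 0], [0.0733, -0.064, 0, 0, 0, 0], [0.0907, -0.0653, 0, 0, 0, 0], [0.108, -0.064, 0, 0, 0, 0], [0.1307, -0.0587, 0, 0, 0, 0], [0.1333, -0.0573, 0, 0, 0, 0]]]' | python3 inch.py
echo '[[[0, 0, 0, 0, 0, 0], [0, 0, 0, 0, 0, 0], [0, 0, 0, 0, 0, 0]]]' | python3 inch.py
python3 - <<'E'
from h import *
pv=np.array([.51386,-.277894]);p=ctrl.sense()["ee_pos"];d=p[:2]-pv;print(np.hypot(*d),np.degrees(np.arctan2(d[1],d[0]))%360)
E
```

```text
time: 4.6
ee_pos: [0.4464, -0.2507, 0.1675]
eef_rot: [179.7, 0.5, 89.8]
ft_force: [4.5, -17.1, -3.5]
finger_gap: 0.151
gripper_force: 20.1
time: 4.9
ee_pos: [0.4464, -0.2509, 0.1674]
eef_rot: [179.7, 0.4, 89.7]
ft_force: [6.1, -10.5, -0.6]
finger_gap: 0.156
gripper_force: 20.3
0.07268546183602362 158.22964567469208
```

Scaled: -0.1 m is -0.1333, -0.06 m is -0.08.

```bash
echo '[[[0, 0, 0, 0, 0, 0], [0, 0, 0, 0, 0, 0], [0, 0, -0.04, 0, 0, 0], [0, 0, -0.08, 0, 0, 0], [0, 0, -0.1333, 0, 0, 0]]]' | python3 inch.py 0.5
echo '[[[0.1333, 0.04, -0.04, 0, 0, 0], [0.6667, 0.04, -0.04, 0, 0, 0.6], [0.6667, 0.04, -0.04, 0, 0, 0.6], [0.6667, 0.04, -0.04, 0, 0, 0.6], [0.6667, 0.04, -0.04, 0, 0, 0.6], [0.6667, 0.04, -0.04, 0, 0, 0.6], [0.6667, 0.04, -0.04, 0, 0, 0.6], [0.6667, 0.04, -0.04, 0, 0, 0.6], [0.6667, 0.04, -0.04, 0, 0, 0.6], [0.6667, 0.04, -0.04, 0, 0, 0.6]]]' | python3 inch.py
echo '[[[0, 0, 0, 0, 0, 0]]]' | python3 inch.py
python3 - <<'E'
from h import *
print(tool([.4875,.2925,.15]),ctrl.sense()["eef_rot"])
t=grab("top","t2");s=grab("side","s2")
cv2.imwrite("pics/d2.png",np.hstack([crop(t,382,165,80,80,5),crop(s,350,225,130,125,3)[:,:390][:400-25]]) if 0 else np.hstack([crop(t,382,165,80,80,5),crop(s,350,235,100,100,4)]))
E
```

```text
time: 5.4
ee_pos: [0.4431, -0.2456, 0.2655]
eef_rot: [-179.7, -0.1, 89.8]
ft_force: [0.6, 0.2, 0.7]
finger_gap: 0.499
gripper_force: 0.0
time: 6.4
ee_pos: [0.4735, 0.1902, 0.2934]
eef_rot: [-180.0, 0.1, 35.7]
ft_force: [1.0, -0.1, 0.6]
finger_gap: 0.499
gripper_force: 0.0
time: 6.5
ee_pos: [0.4729, 0.1965, 0.2931]
eef_rot: [-179.9, 0.0, 36.4]
ft_force: [0.5, -0.4, 0.3]
finger_gap: 0.504
gripper_force: 0.0
[ 0.06883449 -0.06833369  0.14314047] [-1.79904770e+02  2.55168191e-02  3.64471415e+01]
```

View pics/d2.png

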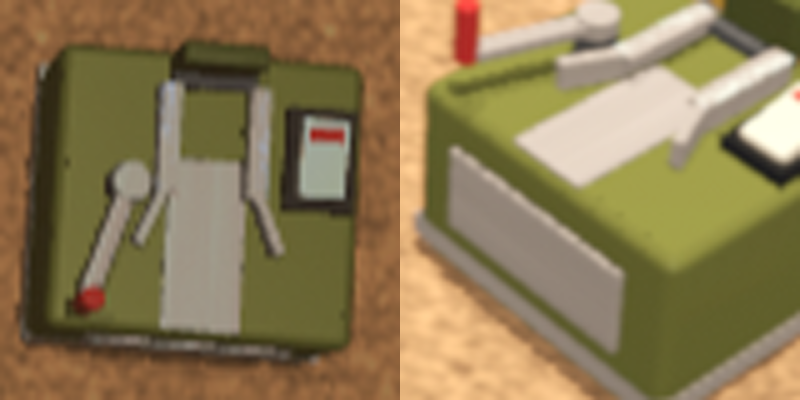

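The lever is wide open, with the knob at (90,297) outside the flared guides and the channel clear. Next I'll check the channel axis and approach the cutter.

Scaled: 0.143 m is 0.1907, 0.09 m is 0.12, 0.5 degrees is 0.0056.

```bash
echo '[[[0.04, -0.04, 0.0667, 0, 0, 0], [0.092, -0.0907, 0.12, 0, 0, 0], [0.092, -0.0907, 0.1907, 0, 0, 0.0056], [0.092, -0.0907, 0.1907, 0, 0, 0.0056], [0.092, -0.0907, 0.1907, 0, 0, 0.0056]]]' | python3 inch.py
python3 - <<'E'
from h import *
print(tool([.4875,.2925,.05]),ctrl.sense()["eef_rot"])
T=lambda x,y:("top",382+(x+.5)/5-.5,165+(y+.5)/5-.5)
q=np.load("q.npy");c,s=np.cos(q[2]),np.sin(q[2])
for n,p,z in(("Lw far",(171,84),.126),("Lw near",(167,188),.126),("Rw far",(260,90),.126),("Rw near",(258,193),.126),("flareL tip",(138,243),.126),("flareR tip",(280,252),.126),("stripL",(161,328),.11),("stripR",(238,331),.11),("rocker",(325,158),.125)):
    w=plane(*T(*p),z)[:2]-q[:2];print(n,(1e3*np.array([c*w[0]+s*w[1],-s*w[0]+c*w[1]])).round(1))
E
```

```text
time: 7.1
ee_pos: [0.4885, 0.2825, 0.1469]
eef_rot: [179.9, 0.5, 35.3]
ft_force: [-1.6, 0.6, -0.3]
finger_gap: 0.504
gripper_force: 0.0
[ 0.0057659  -0.00885695  0.09689157] [179.94843288   0.47626964  35.31360391]
Lw far [63.  27.7]
Lw near [ 1.9 26.4]
Rw far [ 63.8 -24.1]
Rw near [  3.4 -26.2]
flareL tip [-31.4  41.2]
flareR tip [-29.7 -40.7]
stripL [-77.9  22.3]
stripR [-75.9 -22.3]
rocker [ 27.2 -64. ]
```

Scaled: 0.06 m is 0.08, 0.03 m is 0.04.

```bash
echo '[[[0, 0, 0, 0, 0, 0], [0, 0, 0.04, 0, 0, 0], [0, 0, 0.08, 0, 0, 0], [0, 0, 0.08, 0, 0, 0]]]' | python3 inch.py
python3 -c "
from h import *
print(tool([.4875,.2925,.05]),ctrl.sense()['eef_rot'])
cv2.imwrite('pics/d3.png',crop(grab('side'),190,140,90,70,6))"
```

```text
time: 7.5
ee_pos: [0.4902, 0.2821, 0.0901]
eef_rot: [180.0, 0.2, 35.2]
ft_force: [-0.6, 0.5, -0.3]
finger_gap: 0.502
gripper_force: 0.0
[ 0.00387598 -0.01003797  0.04009319] [1.79980206e+02 1.79793631e-01 3.51904950e+01]
```

View pics/d3.png

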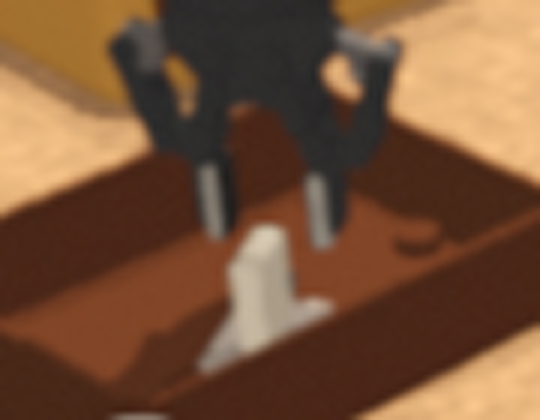

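The fin at (262,280) sits between the two fingertips at (215,230) and (325,240). I'll correct the position, descend and grip.

Scaled: 0.04 m is 0.0533, -0.01 m is -0.0133.

```bash
echo '[[[0.0053, -0.0133, 0, 0, 0, 0], [0.0053, -0.0133, 0.0267, 0, 0, 0], [0.0053, -0.0133, 0.0533, 0, 0, 0], [0.0053, -0.0133, 0.0533, 0, 0, 0], [0.0053, -0.0133, 0.0533, 0, 0, 0]]]' | python3 inch.py
python3 -c "
from h import *
print(tool([.4875,.2925,.05]),ctrl.sense()['eef_rot'])"
echo '[[[0, 0, 0, 0, 0, 0], [0, 0, 0, 0, 0, 0], [0, 0, 0, 0, 0, 0], [0, 0, 0, 0, 0, 0], [0, 0, 0, 0, 0, 0], [0, 0, 0, 0, 0, 0]]]' | python3 inch.py 0 60
python3 -c "
from h import *
print(tool([.4875,.2925,.05]),ctrl.sense()['eef_rot'])"
```

```text
time: 8.05
ee_pos: [0.4892, 0.2956, 0.0524]
eef_rot: [-180.0, -0.1, 35.3]
ft_force: [-0.3, -0.3, 0.9]
finger_gap: 0.5
gripper_force: 0.0
[-0.00323087  0.00155033  0.00238177] [-1.79988914e+02 -1.14468995e-01  3.53014230e+01]
time: 8.65
ee_pos: [0.4894, 0.2954, 0.0522]
eef_rot: [-180.0, -0.1, 35.3]
ft_force: [-1.9, 0.6, 8.2]
finger_gap: 0.151
gripper_force: 59.8
[-0.00322048  0.00127809  0.00216337] [-1.79977767e+02 -1.36459098e-01  3.52844191e+01]
```

Scaled: -0.2 m is -0.2667, -0.11 m is -0.1467.

```bash
echo '[[[0, 0, -0.0267, 0, 0, 0], [0, 0, -0.08, 0, 0, 0], [0, 0, -0.1467, 0, 0, 0], [0, 0, -0.2133, 0, 0, 0], [0, 0, -0.2667, 0, 0, 0], [0, 0, -0.2667, 0, 0, 0]]]' | python3 inch.py
python3 -c "
from h import *
print(tool([.4875,.2925,.25]),tool([.469,-.321,.25]),ctrl.sense()['eef_rot'])
print(proj('side',ctrl.sense()['ee_pos']))
s=grab('side');cv2.imwrite('pics/d4.png',crop(s,170,60,120,90,5))"
```

```text
time: 9.25
ee_pos: [0.4915, 0.2961, 0.2571]
eef_rot: [-179.9, -0.6, 35.3]
ft_force: [0.9, 0.8, -1.7]
finger_gap: 0.153
gripper_force: 58.6
[-0.00536563  0.00063946  0.00704521] [-0.37455964  0.49094401  0.0023835 ] [-179.93260015   -0.63392282   35.25352425]
[225.80777767 114.83402819]
```

View pics/d4.png

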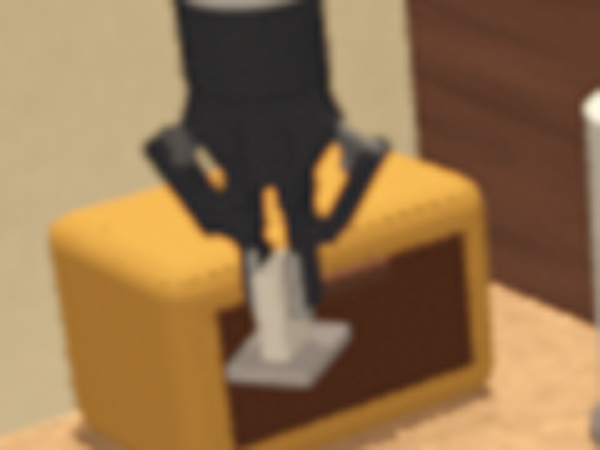

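The cutter is held upright and level, with the plate at (290,350). I'll carry it over to the opener.

Scaled: 0.491 m is 0.6547, -0.375 m is -0.5, 41.5 degrees is 0.4611.

```bash
echo '[[[-0.04, 0.0533, 0, 0, 0, 0], [-0.08, 0.1067, 0, 0, 0, 0], [-0.5, 0.6547, 0, 0, 0, 0.4611], [-0.5, 0.6547, 0, 0, 0, 0.4611], [-0.5, 0.6547, 0, 0, 0, 0.4611], [-0.5, 0.6547, 0, 0, 0, 0.4611], [-0.5, 0.6547, 0, 0, 0, 0.4611], [-0.5, 0.6547, 0, 0, 0, 0.4611], [-0.5, 0.6547, 0, 0, 0, 0.4611], [-0.5, 0.6547, 0, 0, 0, 0.4611]]]' | python3 inch.py
python3 -c "
from h import *
print(tool([.469,-.321,.25]),ctrl.sense()['eef_rot'])"
```

```text
time: 10.3
ee_pos: [0.4692, -0.2062, 0.2494]
eef_rot: [-180.0, 0.1, -6.2]
ft_force: [0.8, -0.4, -0.9]
finger_gap: 0.153
gripper_force: 58.6
[ 0.01214425  0.11412395 -0.00064302] [-1.79976349e+02  1.26722363e-01 -6.17938325e+00]
```

Scaled: 0.114 m is 0.152, 0.11 m is 0.1467.

```bash
echo '[[[0.016, 0.0533, 0, 0, 0, 0], [0.016, 0.1067, 0, 0, 0, 0], [0.016, 0.1467, 0, 0, 0, 0], [0.016, 0.152, 0, 0, 0, 0], [0.016, 0.152, 0, 0, 0, 0], [0.016, 0.152, 0.04, 0, 0, 0], [0.016, 0.152, 0.08, 0, 0, 0], [0.016, 0.152, 0.0867, 0, 0, 0], [0.016, 0.152, 0.0867, 0, 0, 0]]]' | python3 inch.py
python3 - <<'E'
from h import *
print(tool([.469,-.321,.159]),ctrl.sense()["eef_rot"])
cv2.imwrite("pics/d5.png",crop(grab("side"),350,195,130,100,6))
E
```

```text
time: 11.2
ee_pos: [0.4699, -0.3178, 0.1848]
eef_rot: [-179.9, 0.2, -6.1]
ft_force: [-0.0, -0.1, -1.0]
finger_gap: 0.152
gripper_force: 58.7
[-0.00050023  0.00327615  0.02579932] [-1.79925253e+02  1.58158150e-01 -6.11484763e+00]
```

View pics/d5.png

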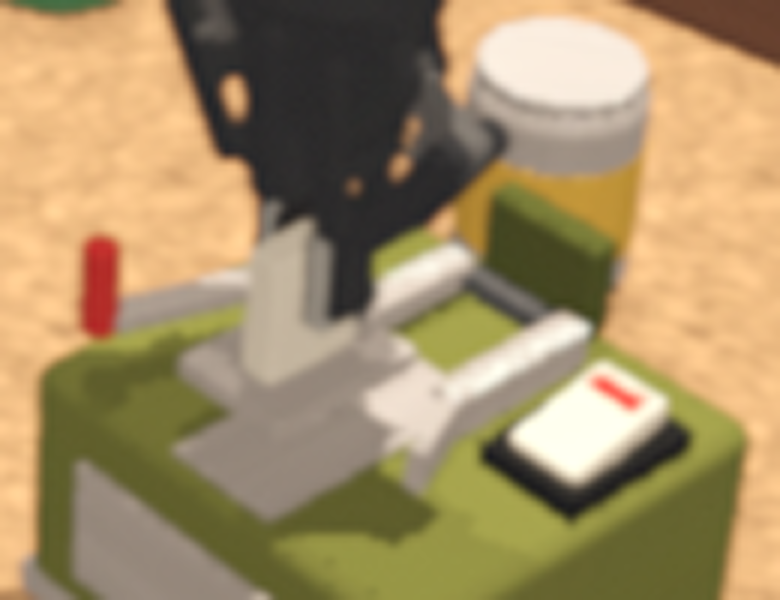

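The cutter hovers above the landing, its fin at (285,300) in line with the channel mouth. Lowering.

Scaled: 0.023 m is 0.0307, 0.003 m is 0.004.

```bash
echo '[[[-0.0013, 0.004, 0.0067, 0, 0, 0], [-0.0013, 0.004, 0.02, 0, 0, 0], [-0.0013, 0.004, 0.0307, 0, 0, 0], [-0.0013, 0.004, 0.0307, 0, 0, 0], [-0.0013, 0.004, 0.0307, 0, 0, 0]]]' | python3 inch.py
echo '[[[0, 0, 0.0027, 0, 0, 0], [0, 0, 0.004, 0, 0, 0], [0, 0, 0.004, 0, 0, 0]]]' | python3 inch.py
python3 - <<'E'
from h import *
print(tool([.469,-.321,.157]),ctrl.sense()["eef_rot"])
E
```

```text
time: 11.75
ee_pos: [0.4687, -0.3224, 0.1625]
eef_rot: [-180.0, 0.0, -6.2]
ft_force: [0.5, 0.5, -2.0]
finger_gap: 0.152
gripper_force: 58.7
time: 12.05
ee_pos: [0.4689, -0.3224, 0.1597]
eef_rot: [-180.0, 0.0, -6.2]
ft_force: [0.2, 0.2, -0.8]
finger_gap: 0.153
gripper_force: 58.7
[-3.90960222e-06 -1.41133263e-03  2.69760861e-03] [-1.79997514e+02  1.45073693e-03 -6.20762419e+00]
```

Scaled: 0.002 m is 0.0027, 0.001 m is 0.0013.

```bash
for i in 1; do echo '[[[0, 0, 0.0013, 0, 0, 0], [0, 0, 0.0027, 0, 0, 0], [0, 0, 0.0027, 0, 0, 0]]]' | python3 inch.py; echo '[[[0, 0, 0.0013, 0, 0, 0], [0, 0, 0.002, 0, 0, 0], [0, 0, 0.002, 0, 0, 0]]]' | python3 inch.py; done
```

```text
time: 12.35
ee_pos: [0.4688, -0.3223, 0.1576]
eef_rot: [-180.0, 0.0, -6.2]
ft_force: [0.7, 0.4, -0.9]
finger_gap: 0.154
gripper_force: 58.7
time: 12.65
ee_pos: [0.4688, -0.3225, 0.1572]
eef_rot: [-179.9, -0.0, -6.2]
ft_force: [-2.4, 3.3, 9.2]
finger_gap: 0.155
gripper_force: 60.4
```

Scaled: 0.034 m is 0.0453, -0.001 m is -0.0013.

```bash
echo '[[[0.0067, -0.0013, -0.0013, 0, 0, 0], [0.016, -0.0013, -0.0013, 0, 0, 0], [0.0267, -0.0013, -0.0013, 0, 0, 0], [0.036, -0.0013, -0.0013, 0, 0, 0], [0.0453, -0.0013, -0.0013, 0, 0, 0], [0.0453, -0.0013, -0.0013, 0, 0, 0]]]' | python3 inch.py
python3 -c "
from h import *
q=np.load('q.npy');s=ctrl.sense();d=s['ee_pos'][:2]-q[:2];c,n=np.cos(q[2]),np.sin(q[2]);print(1e3*(c*d[0]+n*d[1]),1e3*(-n*d[0]+c*d[1]),s['ee_pos'],s['wrist_torque'])"
```

```text
time: 13.25
ee_pos: [0.5045, -0.3251, 0.1572]
eef_rot: [180.0, -0.1, -6.1]
ft_force: [1.1, 0.8, 0.9]
finger_gap: 0.155
gripper_force: 59.1
-3.2247579862317615 0.011030809948210315 [ 0.50445396 -0.32514131  0.15723286] [ 0.02724792 -0.33456351 -0.0089117 ]
```

Scaled: 0.028 m is 0.0373, 0.024 m is 0.032.

```bash
echo '[[[0.008, 0, 0, 0, 0, 0], [0.016, 0, 0, 0, 0, 0], [0.024, 0, 0, 0, 0, 0], [0.032, 0, 0, 0, 0, 0], [0.0373, 0, 0, 0, 0, 0], [0.0373, 0, 0, 0, 0, 0]]]' | python3 inch.py
echo '[[[0.0053, 0, 0, 0, 0, 0], [0.008, 0, 0, 0, 0, 0], [0.0107, 0, 0, 0, 0, 0], [0.0107, 0, 0, 0, 0, 0]]]' | python3 inch.py
python3 -c "
from h import *
q=np.load('q.npy');s=ctrl.sense();d=s['ee_pos'][:2]-q[:2];c,n=np.cos(q[2]),np.sin(q[2]);print(1e3*(c*d[0]+n*d[1]),1e3*(-n*d[0]+c*d[1]),s['ee_pos'],s['wrist_torque'])"
```

```text
time: 13.85
ee_pos: [0.5317, -0.3281, 0.1572]
eef_rot: [180.0, -0.1, -6.2]
ft_force: [0.7, -0.2, 1.8]
finger_gap: 0.151
gripper_force: 59.2
time: 14.25
ee_pos: [0.5389, -0.3291, 0.1573]
eef_rot: [180.0, -0.0, -6.2]
ft_force: [-0.9, -0.2, 4.1]
finger_gap: 0.156
gripper_force: 59.4
31.398916267928318 -0.17545281793841055 [ 0.53885301 -0.32908325  0.15727023] [-0.00535897  0.22624026 -0.06382277]
```

Scaled: 0.003 m is 0.004, 0.001 m is 0.0013.

```bash
echo '[[[0.0013, 0, 0, 0, 0, 0], [0.004, 0, 0, 0, 0, 0], [0.004, 0, 0, 0, 0, 0]]]' | python3 inch.py
echo '[[[0.0013, 0, 0, 0, 0, 0], [0.004, 0, 0, 0, 0, 0], [0.004, 0, 0, 0, 0, 0]]]' | python3 inch.py
```

```text
time: 14.55
ee_pos: [0.5419, -0.3294, 0.1573]
eef_rot: [180.0, -0.0, -6.2]
ft_force: [-2.1, -0.5, 4.0]
finger_gap: 0.151
gripper_force: 59.4
time: 14.85
ee_pos: [0.5426, -0.3295, 0.1574]
eef_rot: [-179.9, 0.2, -6.2]
ft_force: [-8.4, 2.6, 10.8]
finger_gap: 0.155
gripper_force: 60.5
```

Careful with the scale: shifts go in shares of 750 mm and turns go in shares of 90 degrees. That gives: 0.001 m is 0.0013.

```bash
echo '[[[0.0013, 0, 0, 0, 0, 0], [0.0013, 0, 0, 0, 0, 0], [0.0013, 0, 0, 0, 0, 0]]]' | python3 inch.py
echo '[[[0, 0, 0, 0, 0, 0], [0, 0, 0, 0, 0, 0], [0, 0, 0, 0, 0, 0], [0, 0, 0, 0, 0, 0]]]' | python3 inch.py 0.45
echo '[[[0, 0, -0.04, 0, 0, 0], [0, 0, -0.08, 0, 0, 0], [-0.0267, 0, -0.12, 0, 0, 0], [-0.0667, -0.0267, -0.1467, 0, 0, 0], [-0.1333, -0.16, -0.1467, 0, 0, 0], [-0.1333, -0.16, -0.1467, 0, 0, 0], [-0.1333, -0.16, -0.1467, 0, 0, 0], [-0.1333, -0.16, -0.1467, 0, 0, 0]]]' | python3 inch.py
python3 - <<'E'
from h import *
s=ctrl.sense();print(s["eef_rot"])
cv2.imwrite("pics/d6.png",np.hstack([crop(grab("top"),382,165,80,80,5),crop(grab("side"),355,215,100,100,4)]))
k=np.array([.51386,-.277894])+.075*np.array([np.cos(np.radians(157)),np.sin(np.radians(157))]);print(k,tool([*k,.25]))
E
```

```text
time: 15.15
ee_pos: [0.5427, -0.3295, 0.1574]
eef_rot: [-179.9, 0.3, -6.3]
ft_force: [-12.3, 4.1, 13.6]
finger_gap: 0.15
gripper_force: 60.9
time: 15.55
ee_pos: [0.546, -0.3295, 0.157]
eef_rot: [180.0, -0.0, -6.2]
ft_force: [-0.0, 0.4, -0.4]
finger_gap: 0.45
gripper_force: 0.0
time: 16.35
ee_pos: [0.459, -0.197, 0.2672]
eef_rot: [-179.9, -0.0, -6.0]
ft_force: [-0.3, -0.3, -0.4]
finger_gap: 0.452
gripper_force: 0.0
[-1.79872899e+02 -2.43738772e-02 -5.95657653e+00]
[ 0.44482214 -0.24858917] [-0.00950115  0.04987045  0.01763375]
```

View pics/d6.png

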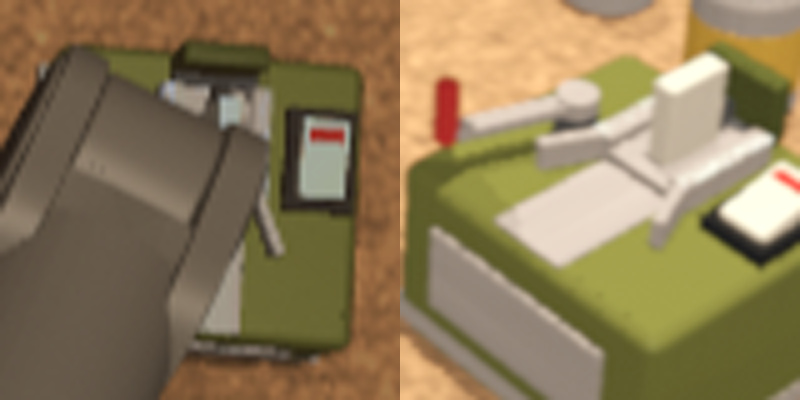

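The cutter is home: the fin at (690,110) sits by the end post, and the push stopped hard at about 12 N. Next I'll turn the tool and take the knob.

Scaled: 0.052 m is 0.0693, -0.008 m is -0.0107, -80 degrees is -0.8889.

```bash
echo '[[[-0.0107, 0.0693, 0, 0, 0, -0.0889], [-0.0107, 0.0693, 0, 0, 0, -0.1778], [-0.0107, 0.0693, 0, 0, 0, -0.2667], [-0.0107, 0.0693, 0, 0, 0, -0.3556], [-0.0107, 0.0693, 0, 0, 0, -0.4444], [-0.0107, 0.0693, 0, 0, 0, -0.5333], [-0.0107, 0.0693, 0, 0, 0, -0.6222], [-0.0107, 0.0693, 0, 0, 0, -0.7111], [-0.0107, 0.0693, 0, 0, 0, -0.8], [-0.0107, 0.0693, 0, 0, 0, -0.8889]]]' | python3 inch.py
echo '[[[0, 0, 0, 0, 0, -0.0889], [0, 0, 0, 0, 0, -0.1111], [0, 0, 0, 0, 0, -0.1111]]]' | python3 inch.py
python3 -c "
from h import *
print(tool([.4464,-.2507,.167]),ctrl.sense()['eef_rot'])"
```

```text
time: 17.45
ee_pos: [0.4456, -0.2526, 0.2671]
eef_rot: [180.0, 0.1, 73.9]
ft_force: [-0.1, -0.6, 1.1]
finger_gap: 0.447
gripper_force: 0.0
time: 17.75
ee_pos: [0.4455, -0.2525, 0.2671]
eef_rot: [-180.0, 0.1, 83.6]
ft_force: [-0.0, 0.5, 0.6]
finger_gap: 0.451
gripper_force: 0.0
[0.00194147 0.00070874 0.1001387 ] [-1.79998757e+02  5.33039604e-02  8.36347123e+01]
```

Scaled: 0.1 m is 0.1333, 0.09 m is 0.12.

```bash
echo '[[[0.0027, 0.0013, 0.04, 0, 0, 0], [0.0027, 0.0013, 0.08, 0, 0, 0], [0.0027, 0.0013, 0.12, 0, 0, 0], [0.0027, 0.0013, 0.1333, 0, 0, 0], [0.0027, 0.0013, 0.1333, 0, 0, 0]]]' | python3 inch.py
echo '[[[0, 0, 0, 0, 0, 0], [0, 0, 0, 0, 0, 0], [0, 0, 0, 0, 0, 0], [0, 0, 0, 0, 0, 0], [0, 0, 0, 0, 0, 0]]]' | python3 inch.py 0 30
python3 - <<'E'
from h import *
s=ctrl.sense();p=s["ee_pos"];pv=np.array([.51386,-.277894]);d=p[:2]-pv;r=np.hypot(*d);a0=np.arctan2(d[1],d[0]);print(p,r,np.degrees(a0))
for k in np.linspace(0,1.87,9)[1:].tolist()+[1.92]:
    print(round(k,2),tool([*(pv+r*np.array([np.cos(a0+k),np.sin(a0+k)])),p[2]]).round(3))
E
```

```text
time: 18.25
ee_pos: [0.4459, -0.2492, 0.1661]
eef_rot: [-179.8, 0.0, 83.7]
ft_force: [0.1, -0.2, 0.3]
finger_gap: 0.454
gripper_force: 0.0
time: 18.75
ee_pos: [0.4463, -0.2492, 0.1684]
eef_rot: [180.0, 0.0, 83.8]
ft_force: [-5.8, 0.0, 7.4]
finger_gap: 0.148
gripper_force: 29.6
[ 0.4463313  -0.24921298  0.16843545] 0.07336706565954405 156.9879282675565
0.23 [-0.017 -0.003 -0.   ]
0.47 [-0.034 -0.002  0.   ]
0.7 [-0.05   0.003  0.   ]
0.94 [-0.065  0.012  0.   ]
1.17 [-0.078  0.023  0.   ]
1.4 [-0.087  0.038  0.   ]
1.64 [-0.093  0.054  0.   ]
1.87 [-0.095  0.071  0.   ]
1.92 [-0.094  0.074  0.   ]
```

Scaled: -0.095 m is -0.1267, -0.093 m is -0.124.

```bash
echo '[[[-0.0133, -0.0027, 0, 0, 0, 0], [-0.0293, -0.004, 0, 0, 0, 0], [-0.0453, -0.0027, 0, 0, 0, 0], [-0.0667, 0.004, 0, 0, 0, 0], [-0.0867, 0.016, 0, 0, 0, 0], [-0.104, 0.0307, 0, 0, 0, 0], [-0.116, 0.0507, 0, 0, 0, 0], [-0.124, 0.072, 0, 0, 0, 0], [-0.1267, 0.088, 0, 0, 0, 0], [-0.1267, 0.0947, 0, 0, 0, 0]]]' | python3 inch.py
echo '[[[0, 0.0027, 0, 0, 0, 0], [0, 0.004, 0, 0, 0, 0], [0, 0.004, 0, 0, 0, 0]]]' | python3 inch.py
echo '[[[0, 0.0027, 0, 0, 0, 0], [0, 0.004, 0, 0, 0, 0], [0, 0.004, 0, 0, 0, 0]]]' | python3 inch.py
```

```text
time: 19.75
ee_pos: [0.5033, -0.364, 0.1694]
eef_rot: [179.9, 1.1, 83.3]
ft_force: [-7.5, -32.9, -4.8]
finger_gap: 0.117
gripper_force: 33.6
time: 20.05
ee_pos: [0.5061, -0.3646, 0.1696]
eef_rot: [179.8, 1.1, 83.3]
ft_force: [-6.6, -30.2, -8.8]
finger_gap: 0.109
gripper_force: 32.9
time: 20.35
ee_pos: [0.5065, -0.3647, 0.1693]
eef_rot: [-179.9, 1.0, 83.2]
ft_force: [-12.8, -26.9, -3.8]
finger_gap: 0.112
gripper_force: 33.0
```

```bash
echo '[[[0, 0, 0, 0, 0, 0], [0, 0, 0, 0, 0, 0], [0, 0, 0, 0, 0, 0]]]' | python3 inch.py 0.45
python3 - <<'E'
from h import *
s=ctrl.sense();print(s["ee_pos"],s["eef_rot"],s["ft_force"])
cv2.imwrite("pics/d7.png",np.hstack([crop(grab("top"),382,165,80,80,5),crop(grab("side"),360,205,100,100,4)]))
E
```

```text
time: 20.65
ee_pos: [0.5142, -0.3505, 0.1678]
eef_rot: [179.9, -0.0, 83.9]
ft_force: [0.3, -0.1, 0.4]
finger_gap: 0.451
gripper_force: 0.0
[ 0.51421831 -0.35048888  0.16776435] [ 1.79904129e+02 -3.39931313e-02  8.38782582e+01] [ 0.30570514 -0.0721643   0.43425192]
```

View pics/d7.png

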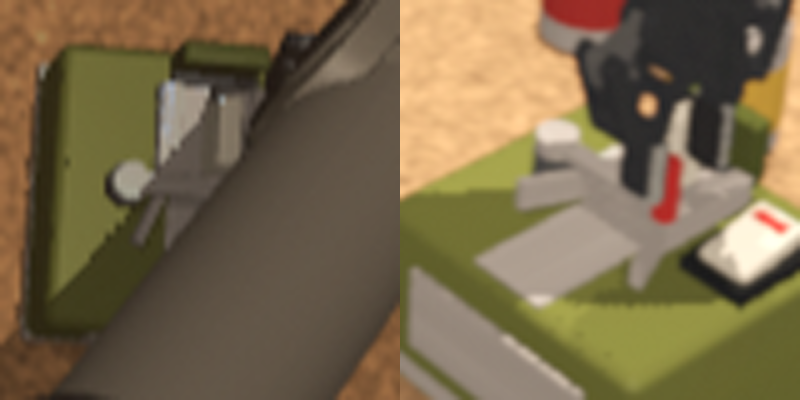

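Scaled: 0.002 m is 0.0027, 0.001 m is 0.0013.

```bash
python3 -c "
from h import *
print(plane('side',427.6,244.5,.164))"
echo '[[[0, 0, 0, 0, 0, 0], [0, 0, 0, 0, 0, 0], [0, 0, 0, 0, 0, 0], [0, 0, 0, 0, 0, 0]]]' | python3 inch.py 0 30
echo '[[[0, 0.0013, 0, 0, 0, 0], [0, 0.0027, 0, 0, 0, 0], [0, 0.0027, 0, 0, 0, 0], [0, 0.0027, 0, 0, 0, 0]]]' | python3 inch.py
```

```text
[ 0.50831584 -0.35229422  0.164     ]
time: 21.15
ee_pos: [0.5082, -0.3504, 0.1669]
eef_rot: [-179.5, -0.2, 83.7]
ft_force: [-13.6, 5.5, 12.1]
finger_gap: 0.147
gripper_force: 29.2
time: 21.55
ee_pos: [0.5084, -0.3505, 0.1668]
eef_rot: [-179.3, -0.3, 83.7]
ft_force: [-19.4, 6.7, 15.8]
finger_gap: 0.146
gripper_force: 29.8
```

The knob is against its end stop at about 1.87–1.9 rad and holds against 19 N, so it's locked. I'll release it and go to the rocker.

Scaled: -0.06 m is -0.08, -0.03 m is -0.04.

```bash
echo '[[[0, 0, 0, 0, 0, 0], [0, 0, 0, 0, 0, 0], [0, 0, 0, 0, 0, 0], [0, 0, -0.04, 0, 0, 0], [0, 0, -0.08, 0, 0, 0], [0, 0, -0.08, 0, 0, 0]]]' | python3 inch.py 0.45
echo '[[[-0.0533, 0.0467, 0, 0, 0, 0], [-0.0533, 0.0467, 0, 0, 0, 0], [-0.0533, 0.0467, 0, 0, 0, 0], [-0.0533, 0.0467, 0, 0, 0, 0], [-0.0533, 0.0467, 0, 0, 0, 0]]]' | python3 inch.py 0 20
python3 - <<'E'
from h import *
s=ctrl.sense();print(tool([.5545,-.395,.16]),s["eef_rot"])
cv2.imwrite("pics/d8.png",crop(grab("side"),360,195,110,85,6))
E
```

```text
time: 22.15
ee_pos: [0.5174, -0.3532, 0.2315]
eef_rot: [179.6, 0.2, 83.8]
ft_force: [-0.0, 0.4, 0.2]
finger_gap: 0.452
gripper_force: 0.0
time: 22.65
ee_pos: [0.5453, -0.3942, 0.2271]
eef_rot: [-180.0, -0.0, 83.8]
ft_force: [0.4, -0.1, 0.4]
finger_gap: -0.005
gripper_force: 0.0
[0.00018823 0.00923555 0.06711215] [-1.79989612e+02 -4.13212176e-02  8.38291194e+01]
```

View pics/d8.png

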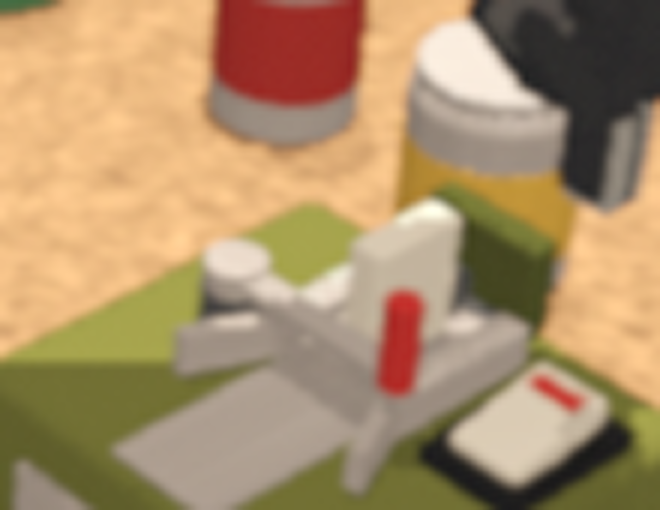

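The lever is locked in front of the fin (knob at (402,345)) and the fingers are shut above the rocker. Now pressing the on end.

Scaled: 0.07 m is 0.0933, 0.005 m is 0.0067.

```bash
echo '[[[0, 0.0067, 0.0267, 0, 0, 0], [0, 0.0067, 0.06, 0, 0, 0], [0, 0.0067, 0.0867, 0, 0, 0], [0, 0.0067, 0.0933, 0, 0, 0], [0, 0.0067, 0.0933, 0, 0, 0]]]' | python3 inch.py
echo '[[[0, 0, 0.0027, 0, 0, 0], [0, 0, 0.0053, 0, 0, 0], [0, 0, 0.008, 0, 0, 0], [0, 0, 0.0107, 0, 0, 0], [0, 0, 0.0107, 0, 0, 0]]]' | python3 inch.py
```

```text
time: 23.2
ee_pos: [0.5501, -0.3951, 0.1569]
eef_rot: [-179.9, -0.0, 83.8]
ft_force: [-0.0, -0.6, 0.7]
finger_gap: -0.002
gripper_force: 0.0
time: 23.7
ee_pos: [0.5515, -0.396, 0.15]
eef_rot: [179.9, 0.1, 83.8]
ft_force: [2.1, -0.4, 3.7]
finger_gap: -0.002
gripper_force: 1.7
```

Scaled: 0.006 m is 0.008, 0.004 m is 0.0053.

```bash
echo '[[[0, 0, 0.0027, 0, 0, 0], [0, 0, 0.0053, 0, 0, 0], [0, 0, 0.008, 0, 0, 0], [0, 0, 0.008, 0, 0, 0]]]' | python3 inch.py
echo '[[[0, 0, 0.0027, 0, 0, 0], [0, 0, 0.004, 0, 0, 0], [0, 0, 0.004, 0, 0, 0]]]' | python3 inch.py
```

```text
time: 24.1
ee_pos: [0.5516, -0.3961, 0.1449]
eef_rot: [179.8, 0.0, 83.8]
ft_force: [2.9, 0.5, 12.3]
finger_gap: -0.001
gripper_force: 6.4
time: 24.4
ee_pos: [0.5517, -0.3962, 0.1444]
eef_rot: [179.8, -0.0, 83.8]
ft_force: [-2.6, 6.1, 29.1]
finger_gap: 0.001
gripper_force: 13.9
```

Scaled: -0.05 m is -0.0667, -0.04 m is -0.0533.

```bash
echo '[[[0, 0, -0.0267, 0, 0, 0], [0, 0, -0.0667, 0, 0, 0], [0, -0.0533, -0.0667, 0, 0, 0], [0, -0.0533, -0.0667, 0, 0, 0], [0, -0.0533, -0.0667, 0, 0, 0]]]' | python3 inch.py
python3 - <<'E'
from h import *
s=ctrl.sense();print(tool([.503,-.39,.157]),s["eef_rot"])
cv2.imwrite("pics/d9.png",crop(grab("side"),360,195,110,85,6))
E
```

```text
time: 24.9
ee_pos: [0.5083, -0.391, 0.1892]
eef_rot: [-179.8, -0.1, 83.7]
ft_force: [-0.0, -0.1, -0.6]
finger_gap: -0.003
gripper_force: 0.0
[ 0.00036045 -0.00529818  0.03225735] [-1.79816839e+02 -9.15003905e-02  8.36826740e+01]
```

View pics/d9.png

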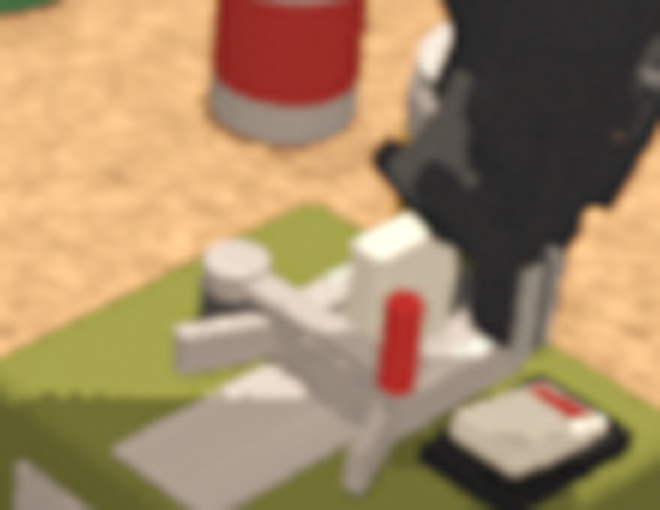

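The rocker is now on: the red-marked end at (560,400) is down and the near end is up. Now pressing off. That was the last picture I may view, so I'll measure with masks from here on.

Scaled: 0.042 m is 0.056, -0.005 m is -0.0067.

```bash
echo '[[[0, -0.0067, 0.0133, 0, 0, 0], [0, -0.0067, 0.0333, 0, 0, 0], [0, -0.0067, 0.0467, 0, 0, 0], [0, -0.0067, 0.0533, 0, 0, 0], [0, -0.0067, 0.056, 0, 0, 0]]]' | python3 inch.py
echo '[[[0, 0, 0.0027, 0, 0, 0], [0, 0, 0.004, 0, 0, 0], [0, 0, 0.0053, 0, 0, 0], [0, 0, 0.0053, 0, 0, 0]]]' | python3 inch.py
```

```text
time: 25.45
ee_pos: [0.5046, -0.3904, 0.1471]
eef_rot: [-179.8, -0.1, 83.8]
ft_force: [-3.3, 2.0, 5.6]
finger_gap: -0.001
gripper_force: 2.4
time: 25.85
ee_pos: [0.5052, -0.3909, 0.1455]
eef_rot: [-180.0, -0.0, 83.8]
ft_force: [-7.5, 3.9, 11.1]
finger_gap: 0.003
gripper_force: 6.4
```

Scaled: 0.004 m is 0.0053, 0.002 m is 0.0027.

```bash
echo '[[[0, 0, 0.0027, 0, 0, 0], [0, 0, 0.0053, 0, 0, 0], [0, 0, 0.0053, 0, 0, 0]]]' | python3 inch.py
echo '[[[0, -0.0013, 0.0027, 0, 0, 0], [0, -0.0027, 0.004, 0, 0, 0], [0, -0.0027, 0.004, 0, 0, 0]]]' | python3 inch.py
```

```text
time: 26.15
ee_pos: [0.5055, -0.3911, 0.1447]
eef_rot: [179.9, -0.1, 83.8]
ft_force: [-12.6, 11.0, 36.0]
finger_gap: 0.0
gripper_force: 19.0
time: 26.45
ee_pos: [0.5054, -0.3912, 0.1443]
eef_rot: [179.6, -0.1, 83.8]
ft_force: [-14.4, 14.8, 50.0]
finger_gap: 0.004
gripper_force: 26.2
```

Scaled: 0.15 m is 0.2, -0.12 m is -0.16.

```bash
echo '[[[0, 0, -0.04, 0, 0, 0], [0, 0, -0.1067, 0, 0, 0], [0, 0, -0.16, 0, 0, 0], [0.0667, -0.0267, -0.16, 0, 0, 0], [0.1333, -0.0267, -0.16, 0, 0, 0], [0.2, -0.0267, -0.16, 0, 0, 0], [0.2, -0.0267, -0.16, 0, 0, 0], [0.2, -0.0267, -0.16, 0, 0, 0]]]' | python3 inch.py 0.6
cat > m3.py <<'E'
from h import *
import sys
t=grab("top");s=grab("side");s0=cv2.imread("pics/side0.png")
for lab,im in(("now",s),("start",s0)):
    g=cv2.cvtColor(im,cv2.COLOR_BGR2HSV); roi=g[250:285,430:470]
    m=cv2.inRange(roi,(0,0,140),(60,70,255)); r=cv2.inRange(roi,(0,120,120),(10,255,255))
    f=lambda m:[m.nonzero()[i].mean().round(1) for i in(1,0)]+[int((m>0).sum())]
    print(lab,"white",f(m),roi[...,2][m>0].mean().round(1),"mark",f(r) if r.any() else None)
def rep(n,im,cn,roi,lo,hi,z):
    try: c,N,r=blob(im,lo,hi,roi)
    except ValueError: print(n,"none");return
    w=np.array([plane(cn,*p,z)[:2] for p in cv2.boxPoints(r)])
    e=[np.linalg.norm(w[1]-w[0]),np.linalg.norm(w[2]-w[1])];d=(w[1]-w[0]) if e[0]>e[1] else w[2]-w[1]
    print(n,"c",plane(cn,*c,z)[:2].round(4),"rect",w.mean(0).round(4),np.round(e,3),"ang",round(np.degrees(np.arctan2(d[1],d[0]))%180,1),N)
RED=((0,150,60),(12,255,255));CH=((0,0,90),(180,70,255))
rep("red handles",t,"top",(262,125,42,72),*RED,.014)
rep("red head",t,"top",(262,125,42,72),*CH,.014)
rep("pepper",t,"top",(302,190,22,22),*RED,.035)
rep("lifter",t,"top",(262,203,46,60),*CH,.012)
E
python3 m3.py
```

```text
time: 27.25
ee_pos: [0.5015, -0.2374, 0.2577]
eef_rot: [179.9, -0.0, 84.0]
ft_force: [-0.1, -1.3, 1.2]
finger_gap: 0.601
gripper_force: 0.0
now white [np.float64(13.3), np.float64(11.6), 482] 222.0 mark [np.float64(22.0), np.float64(9.9), 14]
start white [np.float64(13.6), np.float64(11.9), 461] 217.4 mark [np.float64(22.1), np.float64(9.8), 16]
red handles c [0.618  0.0873] rect [0.617  0.0876] [0.016 0.098] ang 179.1 182
red head c [0.6861 0.0763] rect [0.6868 0.0755] [0.032 0.042] ang 179.0 107
pepper c [0.5346 0.0012] rect [0.5347 0.0013] [0.034 0.037] ang 178.6 133
lifter c [0.4501 0.0664] rect [0.442  0.0616] [0.029 0.134] ang 13.0 240
```

The rocker mark is back at its starting position, so it's off. The gadgets haven't moved. I'll refine the gadget axes and turn the tool over to the can opener.

```bash
cat > m4.py <<'E'
from h import *
t=grab("top")
def ax(n,roi,rng,z):
    x,y,w,h=roi; m=np.zeros((h,w),np.uint8); g=cv2.cvtColor(t[y:y+h,x:x+w],cv2.COLOR_BGR2HSV)
    for lo,hi in rng: m|=cv2.inRange(g,lo,hi)
    nl,lab,st,_=cv2.connectedComponentsWithStats(cv2.morphologyEx(m,cv2.MORPH_CLOSE,np.ones((5,5))))
    k=1+st[1:,4].argmax(); ys,xs=np.nonzero((lab==k)); P=np.array([plane("top",a+x,b+y,z)[:2] for a,b in zip(xs,ys)])
    c=P.mean(0); d=np.linalg.svd(P-c)[2][0]; d*=np.sign(d[0]); u=(P-c)@d; v=(P-c)@[-d[1],d[0]]
    print(n,len(P),"centroid",c.round(4),"ang",np.degrees(np.arctan2(d[1],d[0])).round(1),"u",u.min().round(4),u.max().round(4),"v",v.min().round(4),v.max().round(4),"mid",(c+d*(u.min()+u.max())/2).round(4))
RED=((0,150,60),(12,255,255));CH=((0,0,90),(180,70,255))
ax("can",(255,125,55,72),[RED,CH],.014); ax("lift",(255,203,48,60),[CH],.012)
E
echo '[[[0.0533, 0, 0.0133, 0, 0, -0.0889], [0.1067, 0.0267, 0.0133, 0, 0, -0.1778], [0.16, 0.0533, 0.0133, 0, 0, -0.2667], [0.2133, 0.0933, 0.0133, 0, 0, -0.3556], [0.2667, 0.1333, 0.0133, 0, 0, -0.4444], [0.32, 0.1467, 0.0133, 0, 0, -0.5333], [0.3467, 0.1467, 0.0133, 0, 0, -0.6222], [0.3467, 0.1467, 0.0133, 0, 0, -0.7111], [0.3467, 0.1467, 0.0133, 0, 0, -0.8], [0.3467, 0.1467, 0.0133, 0, 0, -0.8889]]]' | python3 inch.py
echo '[[[0, 0, 0, 0, 0, -0.0889], [0, 0, 0, 0, 0, -0.1667], [0, 0, 0, 0, 0, -0.1667]]]' | python3 inch.py
python3 m4.py; python3 -c "
from h import *
print(tool([.647,.0765,.12]),ctrl.sense()['eef_rot'])"
```

```text
time: 28.35
ee_pos: [0.6383, 0.0048, 0.2469]
eef_rot: [-180.0, 0.0, 163.9]
ft_force: [0.1, -0.4, -1.0]
finger_gap: 0.601
gripper_force: 0.0
time: 28.65
ee_pos: [0.6381, 0.0046, 0.247]
eef_rot: [-180.0, 0.0, 178.6]
ft_force: [-0.0, 0.3, -0.0]
finger_gap: 0.598
gripper_force: 0.0
can 1443 centroid [0.6799 0.038 ] ang 5.0 u -0.1287 0.1066 v -0.0424 0.0469 mid [0.6689 0.037 ]
lift 298 centroid [0.4735 0.0432] ang -1.1 u -0.0622 0.0588 v -0.0107 0.0142 mid [0.4718 0.0433]
[-0.00703489  0.07180448  0.12697667] [-1.79978594e+02  1.20930087e-02  1.78453976e+02]
```

The arm now hides part of the top view, so I'll check both gadgets from the side.

```bash
cat > m5.py <<'E'
from h import *
s0=cv2.imread("pics/side0.png")
RED=((0,150,60),(12,255,255));CH=((0,0,150),(180,45,255))
def go(lab,im):
    for n,roi,rg,z in(("can",(285,180,75,55),RED,.012),("lift",(235,205,75,60),CH,.012)):
        x,y,w,h=roi; m=cv2.inRange(cv2.cvtColor(im[y:y+h,x:x+w],cv2.COLOR_BGR2HSV),*rg)
        nl,L,st,_=cv2.connectedComponentsWithStats(cv2.morphologyEx(m,cv2.MORPH_CLOSE,np.ones((3,3))))
        for k in range(1,nl):
            if st[k,4]<40: continue
            ys,xs=np.nonzero(L==k);P=np.array([plane("side",a+x,b+y,z)[:2] for a,b in zip(xs,ys)]);c=P.mean(0);d=np.linalg.svd(P-c)[2][0];u=(P-c)@d
            print(lab,n,st[k].tolist(),c.round(4),"ang",np.degrees(np.arctan2(d[1],d[0])).round(1)%180,"len",np.ptp(u).round(3))
go("start",s0);go("now",grab("side"))
E
python3 m5.py
```

```text
start can [17, 19, 34, 36, 537] [0.5842 0.0494] ang 36.69999999999999 len 0.176
start lift [18, 17, 39, 28, 238] [0.4433 0.0636] ang 10.199999999999989 len 0.137
now can [17, 19, 34, 36, 550] [0.5839 0.049 ] ang 36.5 len 0.176
now lift [18, 17, 39, 29, 237] [0.4452 0.0643] ang 10.0 len 0.139
```

Both are unchanged. Taking the can opener.

```bash
echo '[[[-0.0093, 0.04, 0, 0, 0, 0], [-0.0093, 0.08, 0.04, 0, 0, 0], [-0.0093, 0.096, 0.0933, 0, 0, 0], [-0.0093, 0.096, 0.1467, 0, 0, 0], [-0.0093, 0.096, 0.1693, 0, 0, 0], [-0.0093, 0.096, 0.1693, 0, 0, 0], [-0.0093, 0.096, 0.1693, 0, 0, 0]]]' | python3 inch.py 0.75
python3 -c "
from h import *
print(tool([.647,.0775,.024]),ctrl.sense()['eef_rot'])"
```

```text
time: 29.45
ee_pos: [0.6467, 0.0786, 0.1207]
eef_rot: [-180.0, 0.0, 178.7]
ft_force: [-0.2, -0.7, -0.2]
finger_gap: 0.749
gripper_force: 0.0
[-0.00031122 -0.00101759  0.09671948] [-1.79982363e+02  3.56275615e-02  1.78661313e+02]
```

Scaled: 0.096 m is 0.128, 0.093 m is 0.124.

```bash
echo '[[[0, -0.0013, 0.04, 0, 0, 0], [0, -0.0013, 0.08, 0, 0, 0], [0, -0.0013, 0.1067, 0, 0, 0], [0, -0.0013, 0.124, 0, 0, 0], [0, -0.0013, 0.128, 0, 0, 0], [0, -0.0013, 0.128, 0, 0, 0]]]' | python3 inch.py
echo '[[[0, 0, 0, 0, 0, 0], [0, 0, 0, 0, 0, 0], [0, 0, 0, 0, 0, 0], [0, 0, 0, 0, 0, 0], [0, 0, 0, 0, 0, 0], [0, 0, 0, 0, 0, 0]]]' | python3 inch.py 0 60
echo '[[[0, 0, -0.0267, 0, 0, 0], [0, 0, -0.0667, 0, 0, 0], [0, 0, -0.12, 0, 0, 0], [0, 0, -0.1733, 0, 0, 0], [0, 0, -0.1733, 0, 0, 0]]]' | python3 inch.py
python3 -c "
from h import *
print(tool([.498,.27,.15]),ctrl.sense()['eef_rot'])"
```

```text
time: 30.05
ee_pos: [0.6468, 0.0781, 0.0252]
eef_rot: [180.0, 0.1, 178.8]
ft_force: [0.3, -0.9, 0.0]
finger_gap: 0.754
gripper_force: 0.0
time: 30.65
ee_pos: [0.647, 0.0783, 0.0258]
eef_rot: [180.0, 0.1, 178.8]
ft_force: [-1.5, -0.8, 6.1]
finger_gap: 0.38
gripper_force: 60.3
time: 31.15
ee_pos: [0.6498, 0.0785, 0.1609]
eef_rot: [179.9, 0.6, 178.8]
ft_force: [0.9, 0.2, -1.9]
finger_gap: 0.374
gripper_force: 60.1
[0.15595233 0.18811686 0.00963529] [179.85920137   0.61887521 178.76612733]
```

Scaled: 0.188 m is 0.2507, 0.06 m is 0.08, -3.5 degrees is -0.0389.

```bash
echo '[[[0.04, 0.048, 0, 0, 0, 0], [0.08, 0.096, 0, 0, 0, 0], [0.12, 0.144, 0, 0, 0, -0.0222], [0.16, 0.1933, 0, 0, 0, -0.0389], [0.2027, 0.2507, 0, 0, 0, -0.0389], [0.2027, 0.2507, 0, 0, 0, -0.0389], [0.2027, 0.2507, 0, 0, 0, -0.0389], [0.2027, 0.2507, 0.04, 0, 0, -0.0389], [0.2027, 0.2507, 0.0933, 0, 0, -0.0389], [0.2027, 0.2507, 0.0933, 0, 0, -0.0389]]]' | python3 inch.py
python3 -c "
from h import *
print(tool([.498,.27,.031]),ctrl.sense()['eef_rot'])"
```

```text
time: 32.15
ee_pos: [0.4957, 0.2654, 0.0797]
eef_rot: [-179.7, -0.4, -177.8]
ft_force: [-0.7, -0.6, -1.8]
finger_gap: 0.376
gripper_force: 60.4
[-0.00289351  0.00483588  0.04862774] [-179.66044933   -0.44687803 -177.8466207 ]
```

Scaled: 0.045 m is 0.06, -0.002 m is -0.0027.

```bash
echo '[[[-0.0027, 0.004, 0.0133, 0, 0, 0], [-0.0027, 0.004, 0.0333, 0, 0, 0], [-0.0027, 0.004, 0.0507, 0, 0, 0], [-0.0027, 0.004, 0.06, 0, 0, 0], [-0.0027, 0.004, 0.06, 0, 0, 0]]]' | python3 inch.py
echo '[[[0, 0, 0.0013, 0, 0, 0], [0, 0, 0.0027, 0, 0, 0], [0, 0, 0.0027, 0, 0, 0]]]' | python3 inch.py
```

```text
time: 32.65
ee_pos: [0.4992, 0.272, 0.0383]
eef_rot: [-179.9, -0.1, -177.7]
ft_force: [0.2, -0.1, -1.1]
finger_gap: 0.378
gripper_force: 60.4
time: 32.95
ee_pos: [0.5001, 0.2726, 0.0376]
eef_rot: [180.0, 0.0, -177.7]
ft_force: [0.5, 0.8, -1.2]
finger_gap: 0.379
gripper_force: 60.4
```

Scaled: -0.14 m is -0.1867, -0.11 m is -0.1467.

```bash
echo '[[[0, 0, 0, 0, 0, 0], [0, 0, 0, 0, 0, 0], [0, 0, 0, 0, 0, 0], [0, 0, 0, 0, 0, 0], [0, 0, -0.04, 0, 0, 0], [0, 0, -0.0933, 0, 0, 0], [0, 0, -0.1467, 0, 0, 0], [0, 0, -0.1867, 0, 0, 0], [0, 0, -0.1867, 0, 0, 0]]]' | python3 inch.py 0.62
python3 m4.py; python3 m5.py|grep now
python3 -c "
from h import *
t=grab('top')
for rg in(((0,150,60),(12,255,255)),((0,0,110),(180,70,255))):
    try: print(blob(t,*rg,(180,182,58,74)))
    except ValueError: print('none')
print(tool([.450,.0635,.13]),ctrl.sense()['eef_rot'])"
```

```text
time: 33.85
ee_pos: [0.5023, 0.2738, 0.182]
eef_rot: [179.7, 0.4, -177.7]
ft_force: [0.6, -0.5, -0.4]
finger_gap: 0.626
gripper_force: 0.0
can 3 centroid [0.5543 0.0101] ang -45.8 u -0.0022 0.0022 v -0.0015 0.0007 mid [0.5543 0.0101]
lift 243 centroid [0.4502 0.0664] ang 9.3 u -0.0761 0.0579 v -0.0141 0.0145 mid [0.4413 0.0649]
now can [24, 39, 14, 16, 197] [0.5438 0.0117] ang 49.400000000000006 len 0.07
now lift [18, 17, 39, 29, 262] [0.4426 0.0631] ang 10.099999999999994 len 0.139
(array([228.36082474, 222.92783505]), 97, ((228.2965545654297, 224.5413818359375), (27.188297271728516, 4.16926383972168), 86.633544921875))
(array([199.13636364, 192.1969697 ]), 66, ((199.50000190734863, 192.99999809265137), (13.435027122497559, 6.363960266113281), 45.0))
[ 0.05762777 -0.2064098   0.04675753] [-1.79972552e+02 -4.78145548e-02 -1.77701588e+02]
```

Scaled: -0.204 m is -0.272, 0.0575 m is 0.0767, -7.4 degrees is -0.0822.

```bash
echo '[[[0.02, -0.0667, 0, 0, 0, 0], [0.04, -0.1333, 0, 0, 0, -0.0444], [0.06, -0.2, 0, 0, 0, -0.0822], [0.0767, -0.2667, 0, 0, 0, -0.0822], [0.0767, -0.272, 0, 0, 0, -0.0822], [0.0767, -0.272, 0.0533, 0, 0, -0.0822], [0.0767, -0.272, 0.1067, 0, 0, -0.0822], [0.0767, -0.272, 0.1333, 0, 0, -0.0822], [0.0767, -0.272, 0.1333, 0, 0, -0.0822]]]' | python3 inch.py 0.5
python3 -c "
from h import *
print(tool([.450,.0662,.024]),ctrl.sense()['eef_rot'])"; python3 m5.py|grep now
```

```text
time: 34.9
ee_pos: [0.4476, 0.0658, 0.0738]
eef_rot: [-180.0, -0.5, -170.3]
ft_force: [-0.0, 0.3, 0.2]
finger_gap: 0.502
gripper_force: 0.0
[-2.81377706e-03 -1.00190241e-05  4.98144512e-02] [-179.95597167   -0.46033046 -170.27909815]
now can [24, 39, 14, 16, 197] [0.5438 0.0117] ang 49.400000000000006 len 0.07
now lift [37, 17, 20, 13, 120] [0.4811 0.0704] ang 14.599999999999994 len 0.063
now lift [18, 35, 10, 11, 46] [0.3871 0.0542] ang 21.69999999999999 len 0.044
```

Scaled: 0.049 m is 0.0653, 0.043 m is 0.0573.

```bash
echo '[[[-0.0027, 0, 0.02, 0, 0, 0], [-0.0027, 0, 0.04, 0, 0, 0], [-0.0027, 0, 0.0573, 0, 0, 0], [-0.0027, 0, 0.0653, 0, 0, 0], [-0.0027, 0, 0.0653, 0, 0, 0]]]' | python3 inch.py
echo '[[[0, 0, 0, 0, 0, 0], [0, 0, 0, 0, 0, 0], [0, 0, 0, 0, 0, 0], [0, 0, 0, 0, 0, 0], [0, 0, 0, 0, 0, 0], [0, 0, 0, 0, 0, 0]]]' | python3 inch.py 0 60
echo '[[[0, 0, -0.0267, 0, 0, 0], [0, 0, -0.0667, 0, 0, 0], [0, 0, -0.12, 0, 0, 0], [0, 0, -0.1733, 0, 0, 0], [0, 0, -0.1733, 0, 0, 0]]]' | python3 inch.py
python3 -c "
from h import *
print(tool([.497,.35,.15]),ctrl.sense()['eef_rot'])"
```

```text
time: 35.45
ee_pos: [0.4526, 0.0668, 0.0284]
eef_rot: [180.0, -0.0, -170.3]
ft_force: [-0.2, 0.8, -0.7]
finger_gap: 0.496
gripper_force: 0.0
time: 36.05
ee_pos: [0.4531, 0.0667, 0.0293]
eef_rot: [180.0, 0.1, -170.3]
ft_force: [-1.4, 0.3, 5.6]
finger_gap: 0.163
gripper_force: 58.7
time: 36.55
ee_pos: [0.4558, 0.0673, 0.1634]
eef_rot: [179.9, 0.6, -170.3]
ft_force: [0.8, 0.8, -0.7]
finger_gap: 0.156
gripper_force: 59.0
[-0.08798534  0.27175864  0.01466928] [ 179.92597939    0.58137501 -170.32886001]
```

Scaled: 0.271 m is 0.3613, 0.14 m is 0.1867, 7.4 degrees is 0.0822.

```bash
echo '[[[-0.02, 0.06, 0, 0, 0, 0], [-0.04, 0.12, 0, 0, 0, 0.0333], [-0.06, 0.1867, 0, 0, 0, 0.0822], [-0.08, 0.2467, 0, 0, 0, 0.0822], [-0.1, 0.3067, 0, 0, 0, 0.0822], [-0.12, 0.3613, 0, 0, 0, 0.0822], [-0.12, 0.3613, 0, 0, 0, 0.0822], [-0.12, 0.3613, 0, 0, 0, 0.0822], [-0.12, 0.3613, 0.04, 0, 0, 0.0822], [-0.12, 0.3613, 0.0933, 0, 0, 0.0822]]]' | python3 inch.py
echo '[[[0, 0, 0, 0, 0, 0]]]' | python3 inch.py
python3 -c "
from h import *
print(tool([.497,.35,.035]),ctrl.sense()['eef_rot'])"
```

```text
time: 37.55
ee_pos: [0.4973, 0.3478, 0.0894]
eef_rot: [179.9, 0.2, -177.8]
ft_force: [0.0, 0.9, -1.6]
finger_gap: 0.164
gripper_force: 59.0
time: 37.65
ee_pos: [0.4926, 0.3443, 0.0836]
eef_rot: [-179.6, -0.5, -177.8]
ft_force: [-0.6, -1.5, -2.1]
finger_gap: 0.162
gripper_force: 59.0
[-0.00501745  0.00587917  0.04849606] [-179.59456173   -0.45468149 -177.81219424]
```

Scaled: 0.048 m is 0.064, 0.046 m is 0.0613.

```bash
echo '[[[-0.0027, 0.004, 0.0133, 0, 0, 0], [-0.0027, 0.004, 0.0333, 0, 0, 0], [-0.0027, 0.004, 0.0533, 0, 0, 0], [-0.0027, 0.004, 0.0613, 0, 0, 0], [-0.0027, 0.004, 0.064, 0, 0, 0], [-0.0027, 0.004, 0.064, 0, 0, 0]]]' | python3 inch.py
echo '[[[0, 0, 0, 0, 0, 0], [0, 0, 0, 0, 0, 0], [0, 0, 0, 0, 0, 0], [0, 0, 0, 0, 0, 0], [0, 0, -0.04, 0, 0, 0], [0, 0, -0.0933, 0, 0, 0], [0, 0, -0.1467, 0, 0, 0], [0, 0, -0.2133, 0, 0, 0], [0, 0, -0.2133, 0, 0, 0]]]' | python3 inch.py 0.5
echo '[[[0.0133, -0.0667, 0, 0, 0, 0], [0.0133, -0.1333, 0, 0, 0, 0], [0.0133, -0.2, 0, 0, 0, 0], [0.0133, -0.2667, 0, 0, 0, 0], [0.0133, -0.3333, 0, 0, 0, 0], [0.0133, -0.4, 0, 0, 0, 0], [0.0133, -0.4667, 0, 0, 0, 0], [0.0133, -0.5333, 0, 0, 0, 0], [0.0133, -0.5333, 0, 0, 0, 0], [0.0133, -0.5333, 0, 0, 0, 0]]]' | python3 inch.py
cat > m6.py <<'E'
from h import *
t=grab("top","tf");s=grab("side","sf")
RED=((0,150,60),(12,255,255));CH=((0,0,100),(180,80,255))
m=[cv2.inRange(cv2.cvtColor(t[168:270,168:250],cv2.COLOR_BGR2HSV),*r) for r in(RED,CH)]
for n,k in zip(("red","chrome"),m):
    nl,L,st,_=cv2.connectedComponentsWithStats(k)
    for i in range(1,nl):
        if st[i,4]>15:
            ys,xs=np.nonzero(L==i);P=np.array([plane("top",a+168,b+168,.018)[:2] for a,b in zip(xs,ys)]);print(n,st[i,4],P.min(0).round(3),P.max(0).round(3))
t0=cv2.imread("pics/top0.png");s0=cv2.imread("pics/side0.png")
for n,a,b,rois in(("top",t,t0,dict(salt=(247,258,15,15),mustard=(375,260,16,15),soup=(330,105,26,30),pickles=(273,105,28,35),mug=(212,115,42,32),beans=(373,115,28,30),pepper=(303,193,18,16))),("side",s,s0,dict(salt=(203,208,22,34),mustard=(298,280,26,42),soup=(393,170,30,50),pickles=(343,148,34,50),mug=(296,144,38,38),beans=(425,197,34,30),pepper=(306,219,20,20)))):
    print(n,{k:round(float(cv2.absdiff(a[y:y+h,x:x+w],b[y:y+h,x:x+w]).mean()),1) for k,(x,y,w,h) in rois.items()})
E
python3 m6.py
```

```text
time: 38.25
ee_pos: [0.4975, 0.3519, 0.0401]
eef_rot: [-180.0, -0.0, -177.7]
ft_force: [-0.5, -0.2, -0.7]
finger_gap: 0.165
gripper_force: 59.0
time: 39.15
ee_pos: [0.5009, 0.3545, 0.2078]
eef_rot: [179.5, 0.6, -177.7]
ft_force: [1.8, 1.4, 0.1]
finger_gap: 0.503
gripper_force: 0.0
time: 40.15
ee_pos: [0.5033, -0.0495, 0.2001]
eef_rot: [-180.0, -0.0, -177.9]
ft_force: [-0.5, 1.7, 0.3]
finger_gap: 0.501
gripper_force: 0.0
red 2396 [0.356 0.236] [0.631 0.435]
red 19 [0.577 0.229] [0.609 0.242]
red 390 [0.419 0.248] [0.519 0.298]Traceback (most recent call last):
  File "m6.py", line 9, in <module>
    ys,xs=np.nonzero(L==i);P=np.array([plane("top",a+168,b+168,.018)[:2] for a,b in zip(xs,ys)]);print(n,st[i,4],P.min(0).round(3),P.max(0).round(3))
                                       ~~~~~^^^^^^^^^^^^^^^^^^^^^^^^
  File "h.py", line 9, in plane
    p,d=ray(n,u,v); return p+d*(z-p[2])/d[2]
        ~~~^^^^^^^
  File "h.py", line 7, in ray
    f,cx,cy,p,M=cam(n); return p,M@np.array([(u-cx)/f,-(v-cy)/f,-1.])
                ~~~^^^
  File "h.py", line 5, in cam
    i=ctrl.camera_info(n); return 200/np.tan(np.radians(i["vertical_fov"]/2)),i["cx"],i["cy"],np.array(i["position"]),R.from_euler("xyz",i["rotation"],degrees=True).as_matrix()
ValueError: time passes only in moves, steps and waits
```

```bash
sed -i 's/^def cam(n):/import functools\n@functools.lru_cache\ndef cam(n):/' h.py; sed -i 's/RED=((0,150,60)/RED=((0,180,120)/; s/t=grab("top","tf");s=grab("side","sf")/t=grab("top");s=grab("side")/' m6.py; python3 m6.py
```

```text
red 114 [0.423 0.273] [0.519 0.288]
red 116 [0.425 0.254] [0.518 0.267]
chrome 256 [0.439 0.307] [0.573 0.332]
chrome 131 [0.522 0.257] [0.562 0.292]
top {'salt': 1.9, 'mustard': 3.5, 'soup': 1.7, 'pickles': 1.3, 'mug': 1.4, 'beans': 1.8, 'pepper': 34.3}
side {'salt': 7.2, 'mustard': 5.8, 'soup': 6.7, 'pickles': 7.0, 'mug': 54.7, 'beans': 7.7, 'pepper': 10.5}
```

Scaled: -0.2 m is -0.2667, -0.05 m is -0.0667.

```bash
echo '[[[0, 0, -0.0667, 0, 0, 0], [0, -0.0667, -0.1067, 0, 0, 0], [0, -0.1333, -0.1067, 0, 0, 0], [0, -0.2, -0.1067, 0, 0, 0], [0, -0.2667, -0.1067, 0, 0, 0], [0, -0.2667, -0.1067, 0, 0, 0], [0, -0.2667, -0.1067, 0, 0, 0]]]' | python3 inch.py
python3 m6.py
python3 - <<'E'
from h import *
s=grab("side");s0=cv2.imread("pics/side0.png")
for n,p in(("A",s0),("B",s)):
    print(n,blob(p,(0,150,90),(10,255,255),(303,215,25,28))[:2],blob(p,(15,120,90),(28,255,255),(300,144,34,38))[:2],)
# lifter height: match blade/tail ends across views
hs=cv2.cvtColor(s[150:220,165:290],cv2.COLOR_BGR2HSV);m=cv2.inRange(hs,(0,0,120),(180,70,255))
nl,L,st,c=cv2.connectedComponentsWithStats(m);print([(st[i].tolist(),(c[i]+[165,150]).round(1).tolist()) for i in range(1,nl) if st[i,4]>8])
print([proj("side",p).round(1).tolist() for p in([.439,.318,.019],[.573,.322,.019],[.542,.275,.019])])
E
```

```text
time: 41.05
ee_pos: [0.5115, -0.2487, 0.2799]
eef_rot: [-180.0, -0.0, -177.8]
ft_force: [0.3, 1.1, -0.7]
finger_gap: 0.497
gripper_force: 0.0
red 114 [0.423 0.273] [0.519 0.288]
red 117 [0.425 0.254] [0.518 0.267]
chrome 256 [0.439 0.307] [0.573 0.332]
chrome 131 [0.522 0.257] [0.562 0.292]
top {'salt': 3.5, 'mustard': 45.4, 'soup': 3.1, 'pickles': 2.3, 'mug': 2.4, 'beans': 3.1, 'pepper': 2.5}
side {'salt': 5.4, 'mustard': 11.5, 'soup': 15.4, 'pickles': 8.3, 'mug': 4.9, 'beans': 5.7, 'pepper': 5.4}
A (array([315.66079295, 227.94713656]), 227) (array([317.0647986 , 163.01838879]), 1142)
B (array([315.65470852, 228.10313901]), 223) (array([316.93423423, 163.02792793]), 1110)
[([48, 29, 43, 22, 307], [235.1, 189.4]), ([39, 59, 17, 11, 163], [212.2, 214.4])]
[[215.2, 196.5], [252.4, 179.8], [253.6, 189.0]]
```

```bash
python3 -c "
from plant import ctrl
print(ctrl.sign_off())"
```

```text
the job is handed in; nothing more can be done
None
```

The job is handed in at about 41 s of the 210 s allowed: the cutter head is home and locked, the switch was tried on then off after locking, both gadgets (can opener and lid lifter) lie flat in the box, and the other kitchen things still stand where they were.

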